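# Clamp up the utensil stand with its quick-release and hang up the tools

## Robot

A 6-joint arm with a two-finger parallel gripper is mounted at the origin on a cart in front of the work surface, level with it; the furniture and walls round the work are solid. World frame = base frame: x ahead of the robot, y to its left, z up, the work surface at z = 0. Lengths are in m, angles in rad, forces in N, time in s.
With the tool pointing down it reaches from about 0.3 to 0.75 m from the base axis. Payload 8.5 kg.
Tool frame: the origin (TCP) lies on the mounting face of the last link; the fingertips stand 173 mm ahead of it and the grasp point (between the pads) lies 155 mm ahead of it (tip_reach is the distance from the TCP to the fingertips, in m); z points along the fingers, y is the line along which they close (so a half turn about z gives the same grasp; the last joint's range is limited). The gripper opens to 85 mm and grips with 20 to 120 N. Pads are 22 mm wide; open, the fingers measure 114 mm over their backs; the gripper's body (76 mm by 85 mm) begins 54 mm behind the grasp point. The pads swing forward as they close: fully open they stand 13 mm farther back than shut.
Start: joints at [-1.487, 0.381, 1.297, -0, 1.464, -0.215], TCP at [0.162, -0.526, 0.405] pointing down, gripper open.
Joint ranges: [-3.11, 3.11], [-0.89, 2.33], [0.22, 2.48], [-1.42, 4.56], [0.17, 2.85], [-2.88, 2.88]. Speed limits (rad/s): [2.39, 2.39, 3.14, 3.14, 3.14, 3.14].

## Interface

Orientations are given as a rotation vector (axis times angle).
In Python, from bench import * gives the robot as it stands. The module is installed in compiled form; this text tells all that it offers.
- The arm moves only by the tool move_arm, never from a script. Its argument "increments" is text: rows parted by semicolons, each of 7 numbers parted by spaces: the closure, from 0 (fully open) to 1 (shut), then the shift along the tool's x, y, z normalised to -1 to 1, where 1 is 100 mm, then the turn, a rotation vector about the tool's x, y, z normalised to -1 to 1, where 1 is pi/4 rad. In form: claw x y z wx wy wz; .... A call has 1 to 10 rows; each row is the pose to reach, as a shift and turn from the pose commanded when the call began, along the tool's axes at that moment; what a row does not reach only later rows make up. A row lasts 1/8 s, in which the tool goes at most 62.5 mm and 10.7 degrees, less where a joint would pass 70% of its speed; a pose out of reach is approached as far as the arm can. A call with a number of a shift or a turn outside -1 to 1 is refused whole. A call with a gripper value outside its range is refused whole. The fingers move at their own pace and stop on an object; "force" is the grip in N (left out, the last holds). Time passes only in rows, so rows that repeat a pose let the fingers close. It gives the time, the measured TCP pose, the force, the opening and the grip force at its end, in the units of the state.
- sense(): the state, without advancing time (a new reading comes with each control period).
- get_image(name): name is "scene" or "top" or "wrist"; returns a dict with "frame" (400x640x3 uint8, red, green, blue), "camera_matrix" (3x3 intrinsics, pixels), "R" (3x3) and "t" (3): a world point X has camera coordinates R X + t. Camera axes: x right, y down, z forward; pixel columns grow to the right and rows downward; lengths in m; the calibration is good to about 2 mm. A picture is of the moment at which its call begins. There is no depth.
- finish_job(): hands the job in; it is judged then, once.
Trained networks look in a picture, given as the dict that the camera call returned (one of the last four; its "shot" number tells which), for a name from the list of things; names that differ only in an ending like _2 or _b are one class to them, and where a whole thing is asked for, a point or a joint stands for the part that bears it (a point fixed in the world has none). Each returns a list of dicts, best first, with "p" (0 to 1); they miss things now and then, are a little off and sometimes report something else, mostly with a low value. They report only what shows in the picture. A call takes as long as a camera call.
- search_frame(picture, thing): "box" ([left, top, width, height] in pixels, round what is visible of it).
The state is a dict: "t": time; "qpos": joint angles; "dq": joint speeds; "joint_efforts": joint torques, N m; "eef_pos": TCP position; "eef_rot": TCP orientation; "ft_force": force on the tool from outside, world axes, zero at the start; "ft_torque": the same for the moment, N m; "grip_width": finger opening in m; "gripper_force": force on a finger pad.
Only numpy, scipy, OpenCV 4.12 (cv2) and the standard library are available. Lean on these libraries where they do the work, as an engineer would, in place of code of your own. Each camera call takes 0.05 s, during which the arm holds its last target. There are 200 camera calls.

## Task

The quick-release clamp at the foot of the utensil stand is slack. Flip its cam lever open, turn the adjusting nut clockwise (seen from above) until its pointer lines up with the rib on the base, and flip the lever fully closed again; only then hang each kitchen tool that lies on the worktop by its eye on a peg of its own, so that it hangs straight down, and leave the sugar tin, the mug and the spice jar alone.

Things in the scene. Friction and masses are not known exactly. Their poses are not given: they have to be found in the camera images.
- rack: wooden utensil stand, fixed. Origin: middle of the underside of the base plate (x -103 to +95, y 250, z 14 mm); -x side faces the robot. Column at x +75 mm, 229 high; crossbar along y (220 long, 26 high, front face x +60, middle z 205) with 3 pegs. Clamp in front, on the line x -66: a steel strap (top z 35), lever at y +65, nut at y -65; black rib on the base 12 to 34 mm in front (-x) of the nut's axis
- peg1 (a point): root of the left peg (rack frame [60, 74, 205] mm), on the crossbar's front face; axes as the rack's. Each peg is a 10 mm steel rod leaving the bar toward -x and up at 45 degrees; its rounded tip is 34 mm in front of and 34 mm above the root. A tool whose eye is slipped over it and let go swings down and hangs with the eye's centre about 5 mm from the root
- peg2 (a point): root of the middle peg (rack frame [60, 0, 205] mm), like peg1
- peg3 (a point): root of the right peg (rack frame [60, -74, 205] mm), like peg1
- lever (a joint): cam lever, rad: 0 closed (folded inward over the strap, pointing to rack -y, 12 degrees above level), 2.3 fully open (end stop; pointing outward to +y, 36 degrees above level). Turns about the rack's x axis; friction 0.12 N m, stays where left; the strap lifts 4 mm with it. Dark steel bar 14 mm wide along the hinge axis, 10 mm thick, 90 mm long from the pivot
- lever_pivot (a point): the lever's hinge axis (along the rack's x), rack frame [-66, 65, 55] mm; axes as the rack's
- lever_grip (a point): point on the lever 70 mm from the hinge axis, a good place to pinch it across its 14 mm width (along the rack's x); moves with the lever
- nut (a joint): adjusting nut, rad, grows clockwise seen from above (tighter); its pointer lines up with the rib, pointing to rack -x, at 2.6, and is turned back (counterclockwise) from there by 2.6 minus the value. Stops at 0 and 4.2, which lie beyond the useful range; friction 0.05 N m, stays where left. Starts loose, at 0.3 to 1.5
- nut_grip (a point): on the nut's upright axis, 62 mm above the worktop, the height at which to grip it. The nut is a black upright bar on a round hub, 13 mm wide, 40 mm long (along the pointer), its top 73 mm above the worktop; a narrow nose with a white line at one end is the pointer
- turner: slotted turner with a rectangular steel blade (48 x 44 mm); 155 mm long, 80 g, lies flat, may be absent; both faces alike. Origin on the underside, 6 mm behind the middle of the handle; x runs toward the eye. Wooden handle 14 wide, 12 thick, x -33 to +45 mm: grip across its width near x -5
- turner_eye (a point): centre of the turner's eye: round loop of 6 mm steel wire at the end of the handle, in its plane, clear opening 28 mm; centre at x +60, z +6 mm of the tool, whose axes it has
- skimmer: skimmer with a round perforated steel disc of 48 mm; 155 mm long, 80 g, lies flat, may be absent; both faces alike. Origin on the underside, 6 mm behind the middle of the handle; x runs toward the eye. Wooden handle 14 wide, 12 thick, x -33 to +45 mm: grip across its width near x -5
- skimmer_eye (a point): centre of the skimmer's eye: round loop of 6 mm steel wire at the end of the handle, in its plane, clear opening 28 mm; centre at x +60, z +6 mm of the tool, whose axes it has
- fork: serving fork with two steel prongs 24 mm apart; 155 mm long, 80 g, lies flat, may be absent; both faces alike. Origin on the underside, 6 mm behind the middle of the handle; x runs toward the eye. Wooden handle 14 wide, 12 thick, x -33 to +45 mm: grip across its width near x -5
- fork_eye (a point): centre of the fork's eye: round loop of 6 mm steel wire at the end of the handle, in its plane, clear opening 28 mm; centre at x +60, z +6 mm of the tool, whose axes it has
- sugar_tin: bystander: red tin with white lid, 72 mm across, 94 mm high, origin at the middle of its underside
- mug: bystander: white and green mug, 86 mm across (122 with its handle) and 90 mm high, origin under its middle, handle counted in
- spice_jar: bystander: glass spice jar with a red cap, 45 mm across, 106 mm high, origin at the middle of its underside

How it is judged:
By the outcome, as a careful person would: the job done as asked, in the order asked, and still so for the second after the job is handed in, with the robot touching nothing.
Of turner, skimmer, fork only 2 to 3 are there at a start; the rules pass over those that are not, and their reading is None.
At some moment in a run one of turner, skimmer, fork may be knocked a few centimetres aside while the robot is not near it.
Once in a run the grip may slacken for a moment while it holds something.
It also fails if it takes over 210 s, if anything falls off the work surface, if the arm or the gripper's body presses on something with over 40 N, if the wrist force passes 120 N, or if a joint passes its speed limit or range.

## Working session

There is one attempt and no reset: what is moved stays moved. The work goes in short steps, Python scripts to look and compute and a tool call to move; the robot and the scene stay as the last step left them, time stands still between calls to the robot, and variables do not carry over. Pictures are saved under pics/ and viewed, at most 14 in all, crops included, and the job is handed in when it is done.

Besides the shell and the picture viewer there is one more tool, called after ">>>" by a JSON object that holds its "fn" and its "kwargs", one argument or row to a line. move_arm: Moves the arm, as the interface text tells. Its arguments: {"type":"object","properties":{"increments":{"type":"string"},"force":{"type":"number"}},"required":["increments"]}

```bash
mkdir -p pics
cat > h.py <<'E'
from bench import *
import numpy as np, cv2
from scipy.spatial.transform import Rotation as Ro
def shot(n,fn=None):
    p=get_image(n)
    if fn: cv2.imwrite('pics/'+fn,p['frame'][:,:,::-1])
    return p
def ray(p,u,v,z):
    K,R,t=[np.array(p[k]) for k in('camera_matrix','R','t')]
    d=R.T@np.linalg.solve(K,[u,v,1]);c=-R.T@t
    return c+d*(z-c[2])/d[2]
def proj(p,X):
    K,R,t=[np.array(p[k]) for k in('camera_matrix','R','t')]
    q=K@(R@np.array(X)+t); return q[:2]/q[2]
E
python3 - <<'E'
from h import *
s=sense();print(s)
for n in('top','scene'):
    p=shot(n,n+'0.png');print(n,-np.array(p['R']).T@p['t'])
    for th in('rack','lever','nut','turner','skimmer','fork','turner_eye','skimmer_eye','fork_eye','sugar_tin','mug','spice_jar','nut_grip','lever_grip','peg1','peg2','peg3'):
        try:
            r=search_frame(p,th);print(th,[(np.round(a['box']).tolist(),round(a['p'],2)) for a in r[:2]])
        except Exception as e: print(th,e)
E
```

```text
{'t': 0.0, 'qpos': array([-1.48731122e+00,  3.81210076e-01,  1.29826820e+00,  2.51337183e-06,
        1.46361220e+00, -2.15282640e-01]), 'dq': array([-0.00103389, -0.00048398, -0.00265812, -0.00109112,  0.00150565,
       -0.00099876]), 'joint_efforts': array([-4.24883310e-04, -4.48464203e+01, -2.31278890e+01, -2.48967381e-04,
        4.74005923e-03,  1.50865321e-05]), 'eef_pos': array([ 0.16189184, -0.52558756,  0.40410152]), 'eef_rot': array([-3.10512692e+00, -4.67336938e-01, -1.58773501e-04]), 'ft_force': array([ 0.11951785,  0.19620693, -0.43827488]), 'ft_torque': array([-0.04182773, -0.00196168,  0.02673862]), 'gripper_force': 0.0, 'grip_width': 0.08517964313658978}
top [0.38262625 0.06542933 1.18735673]
rack [([266.0, 144.0, 94.0, 92.0], 0.91), ([415.0, 183.0, 12.0, 48.0], 0.72)]
lever [([298.0, 208.0, 28.0, 10.0], 0.71), ([413.0, 184.0, 11.0, 49.0], 0.65)]
nut [([338.0, 206.0, 8.0, 4.0], 0.47), ([267.0, 147.0, 93.0, 86.0], 0.38)]
turner [([388.0, 203.0, 16.0, 39.0], 0.57)]
skimmer [([413.0, 195.0, 14.0, 39.0], 0.69), ([192.0, 233.0, 35.0, 36.0], 0.54)]
fork [([446.0, 195.0, 7.
[... 858 characters left out ...]
05.0, 52.0, 14.0], 0.57)]
turner_eye [([290.0, 258.0, 40.0, 15.0], 0.71)]
skimmer_eye [([295.0, 279.0, 42.0, 13.0], 0.68), ([294.0, 140.0, 70.0, 101.0], 0.31)]
fork_eye [([301.0, 311.0, 34.0, 6.0], 0.82), ([297.0, 278.0, 49.0, 15.0], 0.61)]
sugar_tin [([371.0, 277.0, 27.0, 36.0], 0.89)]
mug [([270.0, 127.0, 23.0, 30.0], 0.82), ([324.0, 130.0, 10.0, 28.0], 0.57)]
spice_jar [([324.0, 131.0, 9.0, 28.0], 0.82), ([270.0, 128.0, 27.0, 30.0], 0.26)]
nut_grip [([306.0, 191.0, 11.0, 12.0], 0.47), ([316.0, 208.0, 9.0, 18.0], 0.4)]
lever_grip [([308.0, 185.0, 13.0, 18.0], 0.51)]
peg1 [([297.0, 144.0, 66.0, 96.0], 0.67)]
peg2 [([297.0, 144.0, 66.0, 96.0], 0.67)]
peg3 [([297.0, 144.0, 66.0, 96.0], 0.67)]
```

View pics/top0.png

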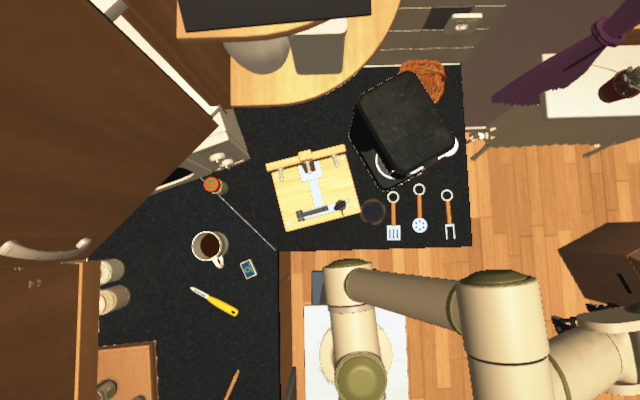

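View pics/scene0.png

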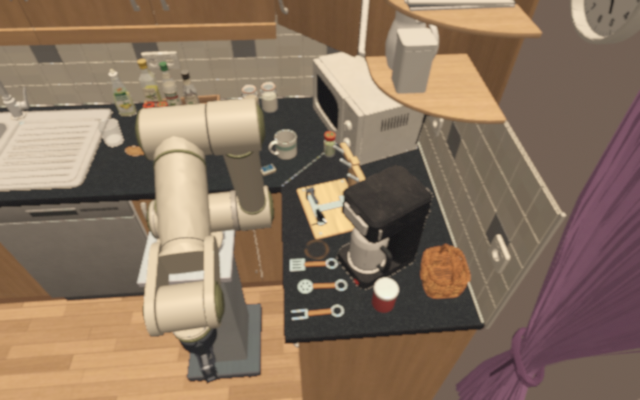

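Run:
```python
from h import *
im=cv2.imread('pics/top0.png')
cv2.imwrite('pics/crop1.png',np.hstack([cv2.resize(im[138:242,260:365],None,fx=5,fy=5,interpolation=cv2.INTER_CUBIC)]))
p=shot('top')
for n,(u,v,z) in dict(eyeT=(392.5,197,.006),bladeT=(393.5,233,.006),eyeS=(419,189,.006),dS=(419.5,226,.006),eyeF=(447,195,.006),tF=(449,234,.006),ctr=(313,189,.014)).items(): print(n,ray(p,u,v,z).round(3))
# sanity
print(np.array(p['camera_matrix']).round(1))
w=shot('wrist');s=sense()
R=Ro.from_rotvec(s['eef_rot']).as_matrix();c=-np.array(w['R']).T@w['t']
print('cam in tool',R.T@(c-s['eef_pos']),(R.T@np.array(w['R']).T).round(3),np.array(w['camera_matrix']).round(0), R.round(3))
```

```text
eyeT [ 0.484 -0.139  0.006]
bladeT [ 0.369 -0.137  0.006]
eyeS [ 0.508 -0.225  0.006]
dS [ 0.389 -0.221  0.006]
eyeF [ 0.486 -0.314  0.006]
tF [ 0.361 -0.313  0.006]
ctr [0.517 0.117 0.014]
[[368.2   0.  329.8]
 [  0.  368.2 195. ]
 [  0.    0.    1. ]]
cam in tool [ 0.0740971  -0.00081088  0.03046547] [[ 0.    -0.957 -0.289]
 [ 1.     0.001 -0.001]
 [ 0.002 -0.289  0.957]] [[317.   0. 321.]
 [  0. 317. 203.]
 [  0.   0.   1.]] [[ 0.956  0.294 -0.   ]
 [ 0.294 -0.956 -0.   ]
 [-0.     0.    -1.   ]]
```

View pics/crop1.png

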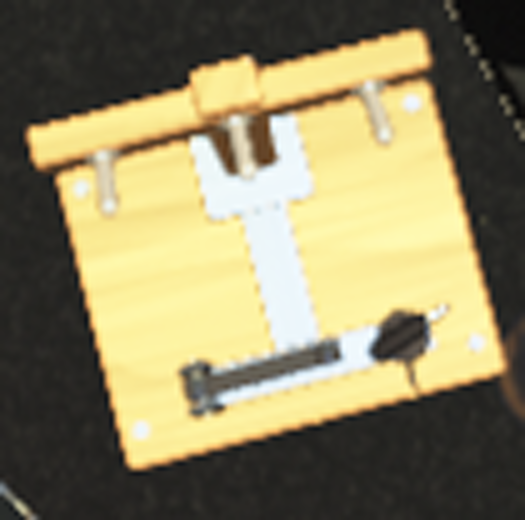

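>>> {"fn": "move_arm", "kwargs": {
  "increments": "0 0.8 -0.88 -0.08 0 0 0; 0 0.8 -0.88 -0.08 0 0 0; 0 0.8 -0.88 -0.08 0 0 0"
}}

```text
t: 2.28
eef_pos: [0.2136, -0.4152, 0.4136]
eef_rot: [3.105, 0.472, 0.0]
ft_force: [0.1, -0.9, 0.8]
grip_width: 0.0852
gripper_force: 0.0
```

>>> {"fn": "move_arm", "kwargs": {
  "increments": "0 0.8 -0.88 -0.08 0 0 0; 0 0.8 -0.88 -0.08 0 0 0; 0 0.8 -0.88 -0.08 0 0 0"
}}

```text
t: 2.65
eef_pos: [0.2637, -0.3084, 0.4213]
eef_rot: [3.105, 0.472, 0.001]
ft_force: [-0.1, -0.3, -0.2]
grip_width: 0.0854
gripper_force: 0.0
```

>>> {"fn": "move_arm", "kwargs": {
  "increments": "0 0.8 -0.88 -0.08 0 0 0; 0 0.8 -0.88 -0.08 0 0 0; 0 0.8 -0.88 -0.08 0 0 0"
}}

```text
t: 3.02
eef_pos: [0.3144, -0.2013, 0.4291]
eef_rot: [3.105, 0.474, 0.001]
ft_force: [-0.1, -0.3, 0.1]
grip_width: 0.0854
gripper_force: 0.0
```

>>> {"fn": "move_arm", "kwargs": {
  "increments": "0 0.8 -0.88 -0.08 0 0 0; 0 0.8 -0.88 -0.08 0 0 0; 0 0.8 -0.88 -0.08 0 0 0"
}}

```text
t: 3.4
eef_pos: [0.3653, -0.0939, 0.4369]
eef_rot: [3.105, 0.475, 0.001]
ft_force: [0.1, -1.2, -0.4]
grip_width: 0.0854
gripper_force: 0.0
```

>>> {"fn": "move_arm", "kwargs": {
  "increments": "0 0.8 -0.88 -0.08 0 0 0; 0 0.8 -0.88 -0.08 0 0 0; 0 0.8 -0.88 -0.08 0 0 0"
}}

```text
t: 3.78
eef_pos: [0.4161, 0.0132, 0.4445]
eef_rot: [3.106, 0.472, 0.0]
ft_force: [-0.5, -0.6, -0.2]
grip_width: 0.0855
gripper_force: 0.0
```

>>> {"fn": "move_arm", "kwargs": {
  "increments": "0 0.8 -0.88 -0.08 0 0 0; 0 0.8 -0.88 -0.08 0 0 0; 0 0.8 -0.88 -0.08 0 0 0; 0 0.8 -0.88 -0.08 0 0 0"
}}

```text
t: 4.28
eef_pos: [0.4658, 0.1182, 0.4522]
eef_rot: [3.107, 0.464, -0.002]
ft_force: [0.3, -0.4, -0.4]
grip_width: 0.0851
gripper_force: 0.0
```

Run:
```python
from h import *
s=sense();print(s['t'],s['eef_pos'],s['eef_rot'],s['qpos'])
p=shot('wrist','w1.png');np.savez('w1.npz',**{k:p[k] for k in('camera_matrix','R','t')})
for th in('rack','lever','nut'): print(th,[(a['box'],round(a['p'],2)) for a in search_frame(p,th)[:2]])
```

```text
4.275 [0.46583548 0.11823776 0.45223369] [ 3.10654874e+00  4.64124037e-01 -1.63321287e-03] [ 1.71157088e-03  2.25026896e-01  1.38686429e+00 -7.10756685e-04
  1.53064781e+00  1.27592700e+00]
rack [([171.0, 1.0, 376.7, 214.8], 0.64), ([368.4, 182.1, 46.1, 30.0], 0.43)]
lever [([270.1, 182.8, 85.0, 25.6], 0.94), ([175.1, 0.8, 376.1, 216.0], 0.65)]
nut [([369.2, 181.6, 45.3, 29.4], 0.68), ([454.9, 194.9, 63.4, 95.3], 0.66)]
```

View pics/w1.png

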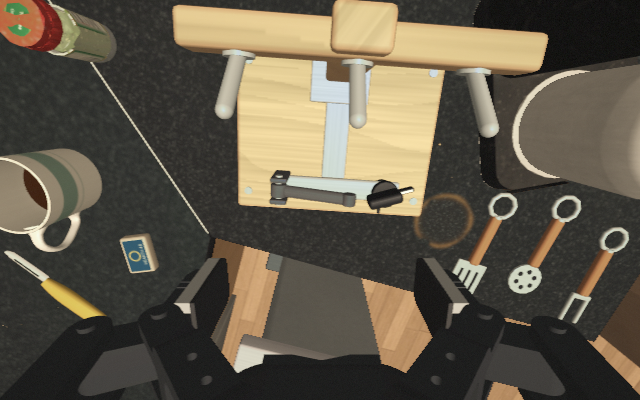

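Run:
```python
from h import *
from scipy.optimize import least_squares
w=dict(np.load('w1.npz'));t=shot('top')
P=[((-103,125,14),(239,203)),((-103,-125,14),(421,217)),((26,74,239),(225,112)),((26,0,239),(358,121)),((26,-74,239),(489,130)),((60,74,205),(240,54)),((60,0,205),(357,62)),((60,-74,205),(475,70)),((-66,65,55),(279,188)),((-66,-65,70),(386,197))]
Q=[((-103,125,14),(285.6,231.6)),((-103,-125,14),(361.4,212.4)),((26,74,239),(281.5,180)),((26,-74,239),(337,165.5)),((26,0,239),(309.5,172.5))]
def W(v,X):
    c,s=np.cos(v[2]),np.sin(v[2]);x,y,z=np.array(X)/1e3
    return [v[0]+c*x-s*y,v[1]+s*x+c*y,z]
f=lambda v,A,p,k:np.concatenate([(proj(p,W(v,X))-u)/k for X,u in A])
for name,g in dict(wrist=lambda v:f(v,P,w,1),top=lambda v:f(v,Q,t,.5),both=lambda v:np.r_[f(v,P,w,1),f(v,Q,t,.5)]).items():
    r=least_squares(g,[.52,.12,.25],loss='soft_l1');print(name,r.x)
    if name!='top':print(g(r.x).round(1).reshape(-1,2).tolist())
np.save('rack.npy',r.x)
# nut pointer
a=ray(w,369,204,.066)[:2];b=ray(w,412,189,.06)[:2];d=b-a;print('nut dir',np.arctan2(d[1],d[0]), 'value',2.6-((np.arctan2(d[1],d[0])-(r.x[2]-np.pi))%(2*np.pi)))
```

```text
wrist [0.510642   0.11323766 0.2301222 ]
[[-1.2, 2.9], [0.5, 0.7], [0.1, -1.2], [0.0, -0.9], [-0.0, -0.8], [-0.2, -0.2], [0.5, 0.4], [-1.3, 0.8], [0.1, 1.8], [3.8, 3.4]]
top [0.50908322 0.10907072 0.22913771]
both [0.51047548 0.11298733 0.2304994 ]
[[-1.1, 3.1], [0.7, 0.8], [0.4, -0.7], [0.4, -0.5], [0.3, -0.5], [0.1, 0.2], [0.8, 0.8], [-1.1, 1.2], [0.3, 2.0], [4.0, 3.5], [-2.8, 1.1], [-2.3, -0.9], [-2.3, -1.5], [-3.3, -1.3], [-3.2, -1.0]]
nut dir -0.9566843886985238 value 0.6455911336445763
```

```bash
cat >> h.py <<'E'
RK=np.array([0.5105,0.113,0.2303])
def rw(X):
    c,s=np.cos(RK[2]),np.sin(RK[2]);x,y,z=np.array(X)/1e3
    return np.array([RK[0]+c*x-s*y,RK[1]+s*x+c*y,z])
def ori(yaw,tilt=0):
    # tilt: tool z leans forward (along tool x horizontal) by tilt from straight down
    x=np.array([np.cos(yaw),np.sin(yaw),0]);zd=np.array([0,0,-1.])
    z=np.cos(tilt)*zd+np.sin(tilt)*x; xx=np.cos(tilt)*x-np.sin(tilt)*zd
    return np.array([xx,np.cross(z,xx),z]).T
def pose():
    s=sense();return np.array(s['eef_pos']),Ro.from_rotvec(s['eef_rot']).as_matrix(),s
def plan(wps,cur=None,reach=.155):
    if cur is None: p,R,_=pose()
    else: p,R=cur
    for i,(G,Rt) in enumerate(wps):
        T=np.array(G)-reach*Rt[:,2]
        rv=Ro.from_matrix(R.T@Rt).as_rotvec()/(np.pi/4)
        n=int(np.ceil(max(np.abs(rv).max(),np.linalg.norm(T-p)/.1/1.05,.01)))
        for k in range(n):
            Rk=R@Ro.from_rotvec(rv*np.pi/4*k/n).as_matrix()
            d=Rk.T@(T-p)/n/.1
            rows=int(np.ceil(max(np.linalg.norm(d)*.1/.0625,np.linalg.norm(rv)/n*45/10.7)))
            print(f'wp{i} {k+1}/{n} rows>={rows}:',' '.join(f'{a:.2f}' for a in np.r_[d,rv/n]))
        p,R=T,Rt
E
python3 - <<'E'
from h import *
Y=RK[2]+np.pi/2
G=rw([-66,-3.5,70]);U=G+[0,0,.07]
plan([(U,ori(Y)),(G,ori(Y))]);print(G)
E
```

```text
wp0 1/2 rows>=5: -0.12 0.09 0.79 0.00 -0.00 -0.96
wp0 2/2 rows>=5: -0.15 -0.02 0.79 0.00 -0.00 -0.96
wp1 1/1 rows>=2: 0.00 0.00 0.70 0.00 0.00 0.00
[0.44704148 0.09452661 0.07      ]
```

>>> {"fn": "move_arm", "kwargs": {
  "increments": "0.3 -0.12 0.09 0.79 0 0 -0.96; 0.3 -0.12 0.09 0.79 0 0 -0.96; 0.3 -0.12 0.09 0.79 0 0 -0.96; 0.3 -0.12 0.09 0.79 0 0 -0.96; 0.3 -0.12 0.09 0.79 0 0 -0.96; 0.3 -0.12 0.09 0.79 0 0 -0.96"
}}

```text
t: 5.28
eef_pos: [0.4563, 0.1079, 0.3739]
eef_rot: [2.719, 1.573, 0.0]
ft_force: [0.5, -0.8, 0.2]
grip_width: 0.0599
gripper_force: 0.0
```

>>> {"fn": "move_arm", "kwargs": {
  "increments": "0.3 -0.15 -0.02 0.79 0 0 -0.96; 0.3 -0.15 -0.02 0.79 0 0 -0.96; 0.3 -0.15 -0.02 0.79 0 0 -0.96; 0.3 -0.15 -0.02 0.79 0 0 -0.96; 0.3 -0.15 -0.02 0.79 0 0 -0.96; 0.3 -0.15 -0.02 0.79 0 0 -0.96; 0.3 -0.15 -0.02 0.79 0 0 -0.96"
}}

```text
t: 6.15
eef_pos: [0.4472, 0.0961, 0.2948]
eef_rot: [1.948, 2.465, 0.0]
ft_force: [0.4, -0.1, -0.8]
grip_width: 0.0596
gripper_force: 0.0
```

Run:
```python
from h import *
Y=RK[2]+np.pi/2
G=rw([-66,-3.5,70])
plan([(G,ori(Y))]);print(pose()[:2])
p=shot('wrist','w2.png')
for n,X in dict(piv=(-66,65,55),grip=(-66,-3.5,70),nut=(-66,-65,73)).items(): print(n,proj(p,rw(X)))
```

```text
wp0 1/1 rows>=2: -0.01 -0.01 0.70 0.00 0.00 0.00
(array([0.44719988, 0.0960969 , 0.29478487]), array([[-2.31260330e-01,  9.72891894e-01,  1.46542356e-04],
       [ 9.72891904e-01,  2.31260335e-01, -1.10012283e-05],
       [-4.45924402e-05,  1.40025724e-04, -9.99999989e-01]]))
piv [319.88290454 120.54866466]
grip [319.5267436  229.12950388]
nut [319.32129146 312.42696013]
```

View pics/w2.png

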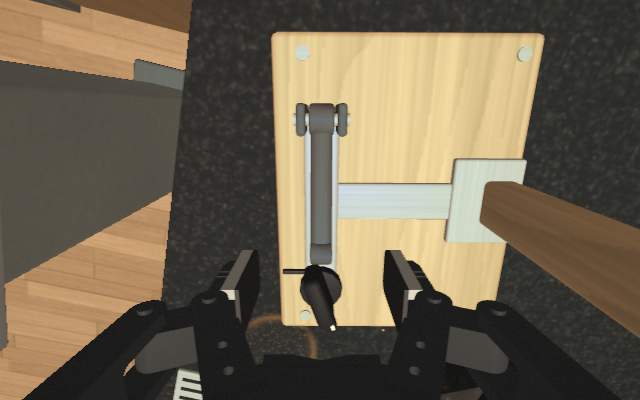

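>>> {"fn": "move_arm", "kwargs": {
  "increments": "0.3 0 0 0.7 0 0 0; 0.3 0 0 0.7 0 0 0; 0.3 0 0 0.7 0 0 0; 0.95 0 0 0.7 0 0 0; 0.95 0 0 0.7 0 0 0; 0.95 0 0 0.7 0 0 0; 0.95 0 0 0.7 0 0 0; 0.95 0 0 0.7 0 0 0; 0.95 0 0 0.7 0 0 0",
  "force": 25
}}

```text
t: 7.32
eef_pos: [0.4472, 0.0959, 0.225]
eef_rot: [1.945, 2.467, -0.001]
ft_force: [-2.9, -5.0, 5.2]
grip_width: 0.0132
gripper_force: 29.8
```

Run:
```python
from h import *
p,R,s=pose();g=p+.155*R[:,2];print(s['t'],g,s['grip_width'],s['gripper_force'],s['ft_force'],s['qpos'])
# arc in rack y,z -> tool x (=rack y), tool z(=-z) relative to start
a0=168;y0,z0=70*np.cos(np.radians(a0)),70*np.sin(np.radians(a0))
for q in np.arange(0,136,11):
    a=np.radians(a0-q);print(q,round((70*np.cos(a)-y0)/100,2),round(-(70*np.sin(a)-z0)/100,2))
```

```text
7.325 [0.44719503 0.09583075 0.06995228] 0.013232977909924335 29.816721081733704 [-2.9456311 -4.95755    5.171984 ] [-4.84949257e-02  4.57567649e-01  1.80401214e+00 -5.62850543e-04
  8.80021008e-01 -2.83959076e-01]
0 0.0 -0.0
11 0.04 -0.13
22 0.1 -0.25
33 0.19 -0.35
44 0.29 -0.43
55 0.41 -0.5
66 0.54 -0.54
77 0.67 -0.55
88 0.81 -0.54
99 0.94 -0.51
110 1.06 -0.45
121 1.16 -0.37
132 1.25 -0.27
```

>>> {"fn": "move_arm", "kwargs": {
  "increments": "0.95 0.04 0 -0.13 0 0 0; 0.95 0.1 0 -0.25 0 0 0; 0.95 0.19 0 -0.35 0 0 0; 0.95 0.29 0 -0.43 0 0 0; 0.95 0.41 0 -0.5 0 0 0; 0.95 0.54 0 -0.54 0 0 0; 0.95 0.67 0 -0.55 0 0 0; 0.95 0.81 0 -0.54 0 0 0; 0.95 0.81 0 -0.54 0 0 0"
}}

```text
t: 8.45
eef_pos: [0.4281, 0.1759, 0.2794]
eef_rot: [1.942, 2.469, 0.002]
ft_force: [-0.2, 2.0, 3.6]
grip_width: 0.0133
gripper_force: 29.6
```

>>> {"fn": "move_arm", "kwargs": {
  "increments": "0.95 0.13 0 0.03 0 0 0; 0.95 0.25 0 0.09 0 0 0; 0.95 0.35 0 0.17 0 0 0; 0.95 0.44 0 0.27 0 0 0; 0.95 0.46 0 0.31 0 0 0; 0.95 0.46 0 0.31 0 0 0; 0.95 0.46 0 0.31 0 0 0"
}}

```text
t: 9.32
eef_pos: [0.4175, 0.2207, 0.2489]
eef_rot: [-1.945, -2.466, -0.006]
ft_force: [-2.2, 8.4, 8.0]
grip_width: 0.0132
gripper_force: 25.1
```

Run:
```python
from h import *
p,R,s=pose();g=p+.155*R[:,2];print(g,rw([-66,121.6,96]),s['qpos'])
```

```text
[0.41785223 0.22121986 0.09385622] [0.41848495 0.21632372 0.096     ] [ 0.23414486  0.43605205  1.73864862  0.00375205  0.96412878 -0.00350325]
```

Run:
```python
from h import *
p,R,s=pose();g=p+.155*R[:,2]
plan([(g+[0,0,.06],R),(rw([-66,-65,150]),ori(2.18))])
```

```text
wp0 1/1 rows>=1: 0.00 0.00 -0.60 0.00 0.00 0.00
wp1 1/2 rows>=2: -0.96 -0.01 0.02 0.00 -0.00 -0.24
wp1 2/2 rows>=2: -0.94 -0.18 0.02 0.00 -0.00 -0.24
```

>>> {"fn": "move_arm", "kwargs": {
  "increments": "0.3 0 0 0 0 0 0; 0.3 0 0 0 0 0 0; 0.3 0 0 0 0 0 0; 0.3 0 0 -0.6 0 0 0; 0.3 0 0 -0.6 0 0 0; 0.3 0 0 -0.6 0 0 0"
}}

```text
t: 10.07
eef_pos: [0.4173, 0.2195, 0.3073]
eef_rot: [-1.944, -2.467, 0.0]
ft_force: [-0.5, 0.7, -0.2]
grip_width: 0.0598
gripper_force: 0.0
```

>>> {"fn": "move_arm", "kwargs": {
  "increments": "0.3 -0.96 -0.01 0.02 0 0 -0.24; 0.3 -0.96 -0.01 0.02 0 0 -0.24; 0.3 -0.96 -0.01 0.02 0 0 -0.24"
}}

```text
t: 10.45
eef_pos: [0.4394, 0.124, 0.3045]
eef_rot: [-1.707, -2.635, 0.003]
ft_force: [0.4, 0.8, 0.2]
grip_width: 0.0601
gripper_force: 0.0
```

>>> {"fn": "move_arm", "kwargs": {
  "increments": "0.3 -0.94 -0.18 0.02 0 0 -0.24; 0.3 -0.94 -0.18 0.02 0 0 -0.24; 0.3 -0.94 -0.18 0.02 0 0 -0.24; 0.3 -0.94 -0.18 0.02 0 0 -0.24"
}}

```text
t: 10.95
eef_pos: [0.461, 0.0337, 0.3031]
eef_rot: [-1.447, -2.786, 0.0]
ft_force: [-0.0, -0.2, 0.3]
grip_width: 0.0599
gripper_force: 0.0
```

Run:
```python
from h import *
p,R,s=pose();print(s['t'],p,R[:,0])
w=shot('wrist','w3.png');np.savez('w3.npz',**{k:w[k] for k in('camera_matrix','R','t')})
for n,X in dict(piv=(-66,65,55),nut=(-66,-65,73),hub=(-66,-65,45),rib1=(-78,-65,16),rib2=(-100,-65,16)).items(): print(n,proj(w,rw(X)))
```

```text
10.95 [0.46102151 0.03366808 0.30305233] [-0.57518017  0.81802531  0.00153442]
piv [399.93327462  29.24206229]
nut [321.08656841 223.31616148]
hub [321.14541093 210.53309344]
rib1 [307.93080943 194.86010709]
rib2 [283.28577198 185.30239109]
```

View pics/w3.png

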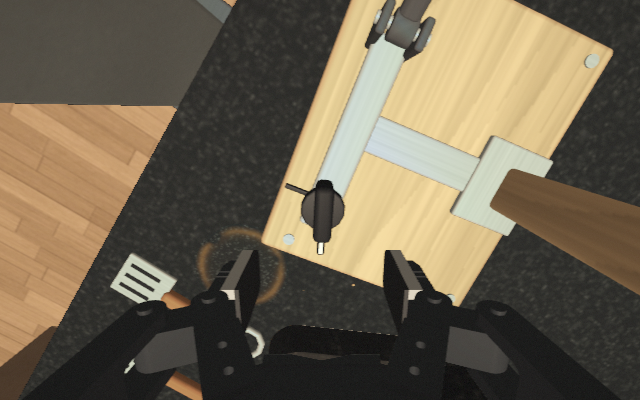

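Run:
```python
from h import *
w=dict(np.load('w3.npz'))
a=ray(w,324,190,.073);b=ray(w,321.5,240,.073);d=b-a;print(np.arctan2(d[1],d[0])+np.pi)
plan([(rw([-66,-65,62]),ori(2.18))]+[(rw([-66,-65,62]),ori(2.18-.65*k)) for k in (1,2,3)])
```

```text
2.1381197948563444
wp0 1/1 rows>=2: 0.00 0.01 0.86 -0.00 -0.00 0.01
wp1 1/1 rows>=4: 0.00 0.00 0.00 0.00 0.00 0.83
wp2 1/1 rows>=4: 0.00 0.00 0.00 0.00 0.00 0.83
wp3 1/1 rows>=4: 0.00 0.00 0.00 0.00 0.00 0.83
```

>>> {"fn": "move_arm", "kwargs": {
  "increments": "0.4 0 0 0.86 0 0 0; 0.4 0 0 0.86 0 0 0; 0.4 0 0 0.86 0 0 0; 0.95 0 0 0.86 0 0 0; 0.95 0 0 0.86 0 0 0; 0.95 0 0 0.86 0 0 0; 0.95 0 0 0.86 0 0 0; 0.95 0 0 0.86 0 0 0; 0.95 0 0 0.86 0 0 0",
  "force": 40
}}

```text
t: 12.12
eef_pos: [0.4617, 0.0331, 0.2198]
eef_rot: [1.446, 2.785, 0.002]
ft_force: [-0.6, -0.3, 10.1]
grip_width: 0.0122
gripper_force: 46.0
```

>>> {"fn": "move_arm", "kwargs": {
  "increments": "0.95 0 0 0 0 0 0.2; 0.95 0 0 0 0 0 0.4; 0.95 0 0 0 0 0 0.6; 0.95 0 0 0 0 0 0.83; 0.95 0 0 0 0 0 0.83; 0.95 0 0 0 0 0 0.83"
}}

```text
t: 12.88
eef_pos: [0.461, 0.0329, 0.2197]
eef_rot: [2.262, 2.177, 0.0]
ft_force: [-5.9, -3.6, 14.2]
grip_width: 0.0119
gripper_force: 47.2
```

>>> {"fn": "move_arm", "kwargs": {
  "increments": "0.95 0 0 0 0 0 0.2; 0.95 0 0 0 0 0 0.4; 0.95 0 0 0 0 0 0.6; 0.95 0 0 0 0 0 0.83; 0.95 0 0 0 0 0 0.83; 0.95 0 0 0 0 0 0.83"
}}

```text
t: 13.62
eef_pos: [0.4604, 0.0331, 0.2197]
eef_rot: [2.842, 1.339, -0.002]
ft_force: [-9.7, -2.4, 17.4]
grip_width: 0.0123
gripper_force: 48.1
```

>>> {"fn": "move_arm", "kwargs": {
  "increments": "0.95 0 0 0 0 0 0.2; 0.95 0 0 0 0 0 0.4; 0.95 0 0 0 0 0 0.6; 0.95 0 0 0 0 0 0.83; 0.95 0 0 0 0 0 0.83; 0.95 0 0 0 0 0 0.83; 0.95 0 0 0 0 0 0.83"
}}

```text
t: 14.5
eef_pos: [0.46, 0.0338, 0.2197]
eef_rot: [-3.12, -0.358, 0.003]
ft_force: [-11.1, 3.2, 19.6]
grip_width: 0.0124
gripper_force: 48.7
```

Run:
```python
from h import *
p,R,s=pose();print(s['t'],p,np.arctan2(R[1,0],R[0,0]),s['grip_width'],s['ft_force'],s['ft_torque'],s['qpos'])
```

```text
14.5 [0.45999481 0.03378515 0.21968323] 0.22854998360546333 0.012435903378872135 [-11.12756955   3.2485541   19.64974636] [ 0.69193249  1.99084109 -0.07157341] [-1.84391249e-01  4.71879402e-01  1.79866925e+00  8.00962135e-04
  8.73064443e-01  1.15734097e+00]
```

>>> {"fn": "move_arm", "kwargs": {
  "increments": "0.4 0 0 0 0 0 0; 0.4 0 0 0 0 0 0; 0.4 0 0 0 0 0 0; 0.4 0 0 -0.95 0 0 0; 0.4 0 0 -0.95 0 0 0; 0.4 0 0 -0.95 0 0 0; 0.4 0 0 -0.95 0 0 0"
}}

```text
t: 15.38
eef_pos: [0.4611, 0.033, 0.312]
eef_rot: [-3.121, -0.357, 0.002]
ft_force: [0.1, 0.2, -0.3]
grip_width: 0.0511
gripper_force: 0.0
```

Run:
```python
from h import *
w=shot('wrist');np.savez('w4.npz',**{k:w[k] for k in('camera_matrix','R','t')})
c=proj(w,rw([-66,-65,40]));print(c)
for n,X in dict(nut=(-66,-65,73),rib1=(-78,-65,16),rib2=(-100,-65,16)).items(): print(n,proj(w,rw(X)))
u,v=int(c[0]),int(c[1]);x0,y0=u-80,v-60
print(x0,y0);cv2.imwrite('pics/w4.png',cv2.resize(w['frame'][y0:y0+120,x0:x0+160,::-1],None,fx=5,fy=5,interpolation=cv2.INTER_CUBIC))
cv2.imwrite('w4full.png',w['frame'][:,:,::-1])
p,R,s=pose();print(p,np.arctan2(R[1,0],R[0,0]))
```

```text
[320.68992692 203.88709277]
nut [320.53855945 217.6831898 ]
rib1 [320.80730149 208.97103906]
rib2 [320.85879281 232.20980615]
240 143
[0.46111039 0.03295971 0.31167986] 0.2280526996313822
```

View pics/w4.png

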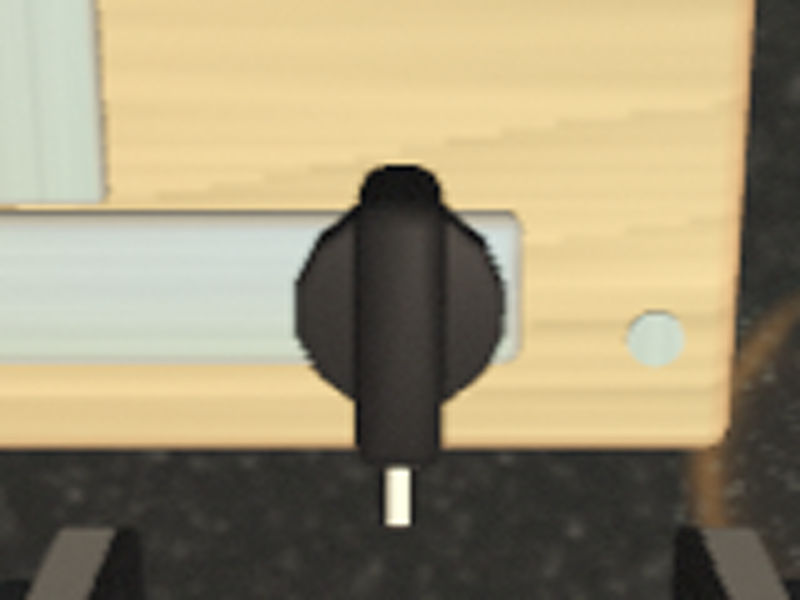

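Run:
```python
from h import *
Y=RK[2]+np.pi/2
plan([(rw([-66,122,165]),ori(Y)),(rw([-66,122,96]),ori(Y))])
```

```text
wp0 1/3 rows>=3: -0.00 -0.63 -0.03 -0.00 0.00 -0.67
wp0 2/3 rows>=3: 0.31 -0.54 -0.03 -0.00 0.00 -0.67
wp0 3/3 rows>=3: 0.54 -0.31 -0.03 -0.00 0.00 -0.67
wp1 1/1 rows>=2: 0.00 0.00 0.69 0.00 0.00 0.00
```

>>> {"fn": "move_arm", "kwargs": {
  "increments": "0.4 0 -0.63 -0.03 0 0 -0.67; 0.4 0 -0.63 -0.03 0 0 -0.67; 0.4 0 -0.63 -0.03 0 0 -0.67; 0.4 0 -0.63 -0.03 0 0 -0.67"
}}

```text
t: 15.92
eef_pos: [0.447, 0.0944, 0.3147]
eef_rot: [-2.921, -1.155, 0.003]
ft_force: [0.5, -0.8, 0.1]
grip_width: 0.0509
gripper_force: 0.0
```

>>> {"fn": "move_arm", "kwargs": {
  "increments": "0.4 0.31 -0.54 -0.03 0 0 -0.67; 0.4 0.31 -0.54 -0.03 0 0 -0.67; 0.4 0.31 -0.54 -0.03 0 0 -0.67; 0.4 0.31 -0.54 -0.03 0 0 -0.67"
}}

```text
t: 16.42
eef_pos: [0.4327, 0.1548, 0.3182]
eef_rot: [-2.523, -1.871, 0.002]
ft_force: [-0.9, -0.0, 0.2]
grip_width: 0.0513
gripper_force: 0.0
```

>>> {"fn": "move_arm", "kwargs": {
  "increments": "0.4 0.54 -0.31 -0.03 0 0 -0.67; 0.4 0.54 -0.31 -0.03 0 0 -0.67; 0.4 0.54 -0.31 -0.03 0 0 -0.67; 0.4 0.54 -0.31 -0.03 0 0 -0.67; 0.4 0.54 -0.31 -0.03 0 0 -0.67"
}}

```text
t: 17.05
eef_pos: [0.4186, 0.2153, 0.3216]
eef_rot: [-1.951, -2.462, 0.0]
ft_force: [-0.6, -0.0, -0.2]
grip_width: 0.0511
gripper_force: 0.0
```

>>> {"fn": "move_arm", "kwargs": {
  "increments": "0.4 0 0 0.69 0 0 0; 0.4 0 0 0.69 0 0 0; 0.4 0 0 0.69 0 0 0; 0.95 0 0 0.69 0 0 0; 0.95 0 0 0.69 0 0 0; 0.95 0 0 0.69 0 0 0; 0.95 0 0 0.69 0 0 0; 0.95 0 0 0.69 0 0 0; 0.95 0 0 0.69 0 0 0",
  "force": 25
}}

```text
t: 18.18
eef_pos: [0.4187, 0.2158, 0.2536]
eef_rot: [1.944, 2.466, 0.003]
ft_force: [0.8, 2.8, 7.5]
grip_width: 0.0135
gripper_force: 28.4
```

>>> {"fn": "move_arm", "kwargs": {
  "increments": "0.95 -0.09 0 -0.1 0 0 0; 0.95 -0.2 0 -0.18 0 0 0; 0.95 -0.32 0 -0.24 0 0 0; 0.95 -0.44 0 -0.28 0 0 0; 0.95 -0.58 0 -0.29 0 0 0; 0.95 -0.71 0 -0.27 0 0 0; 0.95 -0.84 0 -0.23 0 0 0; 0.95 -0.96 0 -0.17 0 0 0; 0.95 -0.96 0 -0.17 0 0 0"
}}

```text
t: 19.3
eef_pos: [0.4411, 0.1217, 0.2698]
eef_rot: [1.946, 2.466, -0.0]
ft_force: [1.2, -2.0, 0.8]
grip_width: 0.0135
gripper_force: 26.6
```

>>> {"fn": "move_arm", "kwargs": {
  "increments": "0.95 -0.1 0 0.09 0 0 0; 0.95 -0.19 0 0.19 0 0 0; 0.95 -0.25 0 0.31 0 0 0; 0.95 -0.29 0 0.44 0 0 0; 0.95 -0.29 0 0.47 0 0 0; 0.95 -0.29 0 0.47 0 0 0; 0.95 -0.29 0 0.47 0 0 0"
}}

```text
t: 20.18
eef_pos: [0.4478, 0.0933, 0.2229]
eef_rot: [1.943, 2.467, -0.003]
ft_force: [0.4, -10.2, 3.1]
grip_width: 0.0135
gripper_force: 28.5
```

Run:
```python
from h import *
p,R,s=pose();g=p+.155*R[:,2];print(g,rw([-66,-3.5,69.6]),s['ft_force'])
```

```text
[0.4478658  0.09288505 0.06794045] [0.44704148 0.09452661 0.0696    ] [  0.44191727 -10.22644513   3.11992481]
```

>>> {"fn": "move_arm", "kwargs": {
  "increments": "0.5 0 0 0 0 0 0; 0.5 0 0 0 0 0 0; 0.5 0 0 -0.6 0 0 0; 0.5 0 0 -0.6 0 0 0; 1 0 0 -0.6 0 0 0; 1 0 0 -0.6 0 0 0; 1 0 0 -0.6 0 0 0; 1 0 0 -0.6 0 0 0; 1 0 0 -0.6 0 0 0"
}}

```text
t: 21.3
eef_pos: [0.4477, 0.094, 0.2825]
eef_rot: [-1.944, -2.467, 0.0]
ft_force: [0.5, 0.6, -0.2]
grip_width: 0.0001
gripper_force: 0.0
```

>>> {"fn": "move_arm", "kwargs": {
  "increments": "1 0 0 0.3 0 0 0; 1 0 0 0.3 0 0 0; 1 0 0 0.34 0 0 0; 1 0 0 0.36 0 0 0; 1 0 0 0.36 0 0 0"
}}

```text
t: 21.92
eef_pos: [0.4478, 0.094, 0.2488]
eef_rot: [1.943, 2.466, 0.002]
ft_force: [-4.0, -1.0, 19.4]
grip_width: -0.0
gripper_force: 9.3
```

Run:
```python
from h import *
p,R,s=pose();g=p+.155*R[:,2]
plan([(g+[0,0,.1],R),([.40,-.2,.25],ori(0))])
```

```text
wp0 1/1 rows>=2: -0.00 0.00 -1.00 0.00 0.00 0.00
wp1 1/3 rows>=4: -0.92 -0.38 -0.19 0.00 -0.00 0.77
wp1 2/3 rows>=4: -0.97 0.20 -0.19 0.00 -0.00 0.77
wp1 3/3 rows>=4: -0.69 0.72 -0.19 0.00 -0.00 0.77
```

>>> {"fn": "move_arm", "kwargs": {
  "increments": "0.5 0 0 -1 0 0 0; 0.5 0 0 -1 0 0 0; 0.5 0 0 -1 0 0 0"
}}

```text
t: 22.3
eef_pos: [0.4477, 0.0941, 0.3498]
eef_rot: [1.941, 2.463, 0.006]
ft_force: [0.9, 0.0, -0.6]
grip_width: 0.0425
gripper_force: 0.0
```

>>> {"fn": "move_arm", "kwargs": {
  "increments": "0.3 -0.92 -0.38 -0.19 0 0 0.77; 0.3 -0.92 -0.38 -0.19 0 0 0.77; 0.3 -0.92 -0.38 -0.19 0 0 0.77; 0.3 -0.92 -0.38 -0.19 0 0 0.77; 0.3 -0.92 -0.38 -0.19 0 0 0.77"
}}

```text
t: 22.92
eef_pos: [0.4321, -0.0044, 0.3652]
eef_rot: [-2.59, -1.776, 0.001]
ft_force: [-0.5, 0.4, 0.2]
grip_width: 0.0601
gripper_force: 0.0
```

>>> {"fn": "move_arm", "kwargs": {
  "increments": "0.3 -0.97 0.2 -0.19 0 0 0.77; 0.3 -0.97 0.2 -0.19 0 0 0.77; 0.3 -0.97 0.2 -0.19 0 0 0.77; 0.3 -0.97 0.2 -0.19 0 0 0.77; 0.3 -0.97 0.2 -0.19 0 0 0.77"
}}

```text
t: 23.55
eef_pos: [0.4159, -0.102, 0.3844]
eef_rot: [-3.001, -0.926, 0.001]
ft_force: [-0.8, -0.1, -0.5]
grip_width: 0.0596
gripper_force: 0.0
```

>>> {"fn": "move_arm", "kwargs": {
  "increments": "0.3 -0.69 0.72 -0.19 0 0 0.77; 0.3 -0.69 0.72 -0.19 0 0 0.77; 0.3 -0.69 0.72 -0.19 0 0 0.77; 0.3 -0.69 0.72 -0.19 0 0 0.77; 0.3 -0.69 0.72 -0.19 0 0 0.77; 0.3 -0.69 0.72 -0.19 0 0 0.77"
}}

```text
t: 24.3
eef_pos: [0.3994, -0.2002, 0.4036]
eef_rot: [-3.141, 0.009, 0.0]
ft_force: [0.1, 0.4, 0.2]
grip_width: 0.0597
gripper_force: 0.0
```

Run:
```python
from h import *
p,R,s=pose();print(s['t'],p,s['qpos'])
w=shot('wrist','w5.png');np.savez('w5.npz',**{k:w[k] for k in('camera_matrix','R','t')})
for n in('turner','skimmer','fork','turner_eye','skimmer_eye','fork_eye','lever'): print(n,[(np.round(a['box']).tolist(),round(a['p'],2)) for a in search_frame(w,n)[:2]])
```

```text
24.3 [ 0.39940413 -0.20020642  0.40362952] [-7.30780412e-01  2.00050466e-01  1.56493678e+00 -2.16065694e-05
  1.37679948e+00  8.45462611e-01]
turner [([247.0, 79.0, 39.0, 135.0], 0.84)]
skimmer [([345.0, 52.0, 41.0, 145.0], 0.84)]
fork [([405.0, 77.0, 34.0, 143.0], 0.97), ([1.0, 2.0, 174.0, 185.0], 0.39)]
turner_eye [([244.0, 78.0, 42.0, 137.0], 0.92), ([3.0, 0.0, 172.0, 184.0], 0.56)]
skimmer_eye [([346.0, 56.0, 38.0, 144.0], 0.58)]
fork_eye [([402.0, 76.0, 39.0, 139.0], 0.84)]
lever [([0.0, 125.0, 32.0, 26.0], 0.86)]
```

View pics/w5.png

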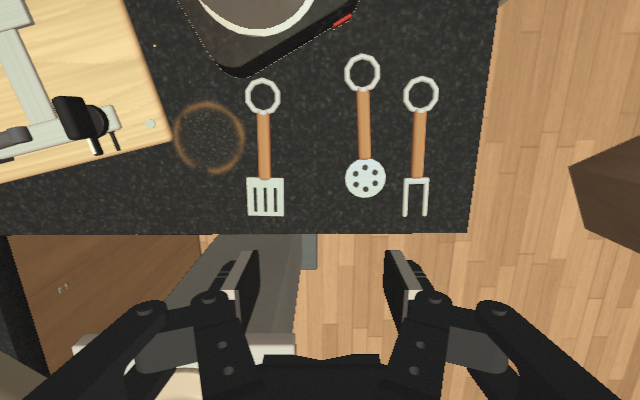

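```bash
cat >> h.py <<'E'
def tool(w,eye,hb):
    e=ray(w,*eye,.006)[:2];h=ray(w,*hb,.006)[:2]
    d=e-h;yaw=np.arctan2(d[1],d[0]);g=e-.065*d/np.linalg.norm(d)
    print('eye',e.round(4),'len',np.linalg.norm(d).round(4),'yaw',yaw.round(3),'grip',g.round(4));return g,yaw
E
python3 - <<'E'
from h import *
w=dict(np.load('w5.npz'))
tool(w,(263,96),(264.5,178));tool(w,(362,72.5),(364.2,159));g,y=tool(w,(421,94),(417.5,179))
print(ray(w,245,75,.03),ray(w,245,75,.0))
g,y=tool(w,(263,96),(264.5,178))
plan([([*g,.07],ori(y)),([*g,.007],ori(y))])
E
```

```text
eye [ 0.4858 -0.1354] len 0.092 yaw -0.039 grip [ 0.4208 -0.1328]
eye [ 0.5092 -0.2434] len 0.0935 yaw 0.06 grip [ 0.4443 -0.2472]
eye [ 0.487  -0.3088] len 0.0953 yaw 0.043 grip [ 0.422  -0.3115]
[ 0.50512326 -0.12255576  0.03      ] [ 0.5079134  -0.11581947  0.        ]
eye [ 0.4858 -0.1354] len 0.092 yaw -0.039 grip [ 0.4208 -0.1328]
wp0 1/2 rows>=2: 0.11 -0.34 0.89 -0.00 -0.00 0.02
wp0 2/2 rows>=2: 0.10 -0.34 0.89 -0.00 -0.00 0.02
wp1 1/1 rows>=2: 0.00 0.00 0.63 0.00 0.00 0.00
```

>>> {"fn": "move_arm", "kwargs": {
  "increments": "0.4 0.11 -0.34 0.89 0 0 0.02; 0.4 0.11 -0.34 0.89 0 0 0.02; 0.4 0.11 -0.34 0.89 0 0 0.02"
}}

```text
t: 25.08
eef_pos: [0.4105, -0.1659, 0.3135]
eef_rot: [-3.139, 0.034, 0.005]
ft_force: [0.6, -0.5, 1.1]
grip_width: 0.0515
gripper_force: 0.0
```

>>> {"fn": "move_arm", "kwargs": {
  "increments": "0.4 0.1 -0.34 0.89 0 0 0.02; 0.4 0.1 -0.34 0.89 0 0 0.02; 0.4 0.1 -0.34 0.89 0 0 0.02; 0.4 0.1 -0.34 0.89 0 0 0.02"
}}

```text
t: 25.58
eef_pos: [0.422, -0.1337, 0.2275]
eef_rot: [3.139, -0.061, 0.005]
ft_force: [-0.7, -0.7, 0.3]
grip_width: 0.0512
gripper_force: 0.0
```

Run:
```python
from h import *
p,R,s=pose();print(p,np.arctan2(R[1,0],R[0,0]))
g=np.array([.4208,-.1328]);y=-.039
plan([([*g,.0205],ori(y))])
w=shot('wrist','w6.png')
np.savez('w6.npz',**{k:w[k] for k in('camera_matrix','R','t')})
print(proj(w,[*g,.012]),proj(w,[.4858,-.1354,.006]))
```

```text
[ 0.42196695 -0.13370281  0.22750982] -0.039120815828858416
wp0 1/1 rows>=1: -0.01 -0.01 0.52 0.00 -0.00 -0.00
[320.92623014 233.32767258] [321.04497936 126.4668052 ]
```

View pics/w6.png

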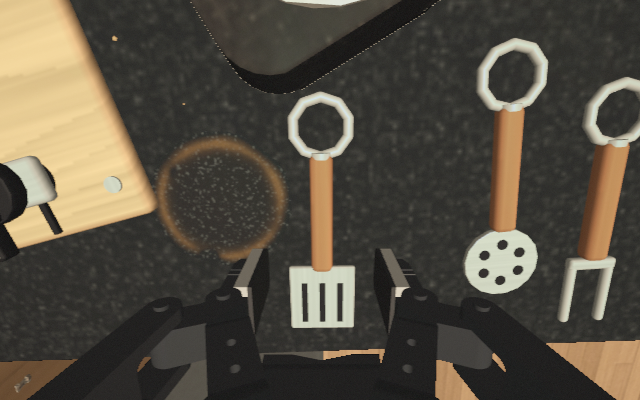

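>>> {"fn": "move_arm", "kwargs": {
  "increments": "0.5 0 0 0.4 0 0 0; 0.5 0 0 0.52 0 0 0; 0.5 0 0 0.52 0 0 0; 1 0 0 0.52 0 0 0; 1 0 0 0.52 0 0 0; 1 0 0 0.52 0 0 0; 1 0 0 0.52 0 0 0; 1 0 0 0.52 0 0 0; 1 0 0 0.52 0 0 0; 1 0 0 0.52 0 0 0",
  "force": 60
}}

```text
t: 26.88
eef_pos: [0.4216, -0.1328, 0.1749]
eef_rot: [3.14, -0.061, 0.003]
ft_force: [-0.8, 0.2, 8.5]
grip_width: 0.012
gripper_force: 59.0
```

>>> {"fn": "move_arm", "kwargs": {
  "increments": "1 0 0 -0.6 0 0 0; 1 0 0 -0.95 0 0 0; 1 0 0 -0.95 0 0 0; 1 0 0 -0.95 0 0 0"
}}

```text
t: 27.38
eef_pos: [0.4211, -0.1325, 0.2684]
eef_rot: [-3.141, 0.061, 0.001]
ft_force: [1.2, -0.5, -0.4]
grip_width: 0.0123
gripper_force: 59.1
```

```bash
cat >> h.py <<'E'
def hang(peg,along,eye,tilt,dyaw=0,dz=0):
    """grasp-frame TCP target as pseudo grasp point (reach .155)"""
    y={1:74,2:0,3:-74}[peg]
    E=rw([60-along*.7071,y,205+along*.7071+dz]); R=ori(RK[2]+dyaw,tilt)
    T=E-R@np.array(eye); return T+.155*R[:,2],R
E
python3 - <<'E'
from h import *
p,R,s=pose();print(s['t'],p,s['grip_width'],s['gripper_force'])
t=np.pi/4
a=hang(1,85,[.065,0,.169],t)
mid=(np.array([.36,.05,.27]),ori(.1,.4))
print(a[0]-.155*a[1][:,2])
plan([mid,a])
E
```

```text
27.375 [ 0.42108297 -0.13252762  0.26841867] 0.012307294455930937 59.06871736049652
[0.33241286 0.14725245 0.33864261]
wp0 1/3 rows>=2: -0.43 -0.57 -0.48 0.01 0.17 -0.06
wp0 2/3 rows>=2: -0.33 -0.59 -0.53 0.01 0.17 -0.06
wp0 3/3 rows>=2: -0.23 -0.61 -0.56 0.01 0.17 -0.06
wp1 1/2 rows>=2: 0.05 -0.50 0.42 0.05 0.25 -0.07
wp1 2/2 rows>=2: -0.01 -0.48 0.45 0.05 0.25 -0.07
```

>>> {"fn": "move_arm", "kwargs": {
  "increments": "1 -0.43 -0.57 -0.48 0.01 0.17 -0.06; 1 -0.43 -0.57 -0.48 0.01 0.17 -0.06; 1 -0.43 -0.57 -0.48 0.01 0.17 -0.06"
}}

```text
t: 27.75
eef_pos: [0.3801, -0.0734, 0.3165]
eef_rot: [-3.129, -0.015, -0.209]
ft_force: [0.6, -0.4, -0.2]
grip_width: 0.0125
gripper_force: 59.1
```

>>> {"fn": "move_arm", "kwargs": {
  "increments": "1 -0.33 -0.59 -0.53 0.01 0.17 -0.06; 1 -0.33 -0.59 -0.53 0.01 0.17 -0.06; 1 -0.33 -0.59 -0.53 0.01 0.17 -0.06"
}}

```text
t: 28.12
eef_pos: [0.3405, -0.0156, 0.3649]
eef_rot: [-3.102, -0.088, -0.417]
ft_force: [0.3, -0.2, -1.0]
grip_width: 0.0121
gripper_force: 59.1
```

>>> {"fn": "move_arm", "kwargs": {
  "increments": "1 -0.23 -0.61 -0.56 0.01 0.17 -0.06; 1 -0.23 -0.61 -0.56 0.01 0.17 -0.06; 1 -0.23 -0.61 -0.56 0.01 0.17 -0.06; 1 -0.23 -0.61 -0.56 0.01 0.17 -0.06"
}}

```text
t: 28.62
eef_pos: [0.3011, 0.0421, 0.4123]
eef_rot: [-3.06, -0.159, -0.619]
ft_force: [0.6, 0.3, -0.4]
grip_width: 0.0126
gripper_force: 59.1
```

Run:
```python
from h import *
p,R,s=pose();print(s['t'],p,R[:,2],s['grip_width'],s['qpos'])
plan([hang(1,85,[.065,0,.169],np.pi/4)])
```

```text
28.625 [0.30111522 0.04213087 0.41225557] [ 0.38669404  0.03556992 -0.92152184] 0.012560806187655583 [-0.30299618 -0.14589386  1.92009031  0.17798929  1.00365426  1.09612399]
wp0 1/2 rows>=2: 0.05 -0.51 0.42 0.05 0.25 -0.07
wp0 2/2 rows>=2: -0.01 -0.49 0.44 0.05 0.25 -0.07
```

>>> {"fn": "move_arm", "kwargs": {
  "increments": "1 0.05 -0.51 0.42 0.05 0.25 -0.07; 1 0.05 -0.51 0.42 0.05 0.25 -0.07; 1 0.05 -0.51 0.42 0.05 0.25 -0.07"
}}

```text
t: 29.0
eef_pos: [0.3164, 0.0955, 0.3749]
eef_rot: [-2.944, -0.25, -0.899]
ft_force: [0.5, 0.3, -0.4]
grip_width: 0.0125
gripper_force: 59.1
```

>>> {"fn": "move_arm", "kwargs": {
  "increments": "1 -0.01 -0.49 0.44 0.05 0.25 -0.07; 1 -0.01 -0.49 0.44 0.05 0.25 -0.07; 1 -0.01 -0.49 0.44 0.05 0.25 -0.07; 1 -0.01 -0.49 0.44 0.05 0.25 -0.07"
}}

```text
t: 29.5
eef_pos: [0.3314, 0.1474, 0.3399]
eef_rot: [-2.799, -0.333, -1.172]
ft_force: [-0.5, -0.4, -1.0]
grip_width: 0.0122
gripper_force: 59.2
```

Run:
```python
from h import *
p,R,s=pose();print(s['t'],p,R[:,2],s['grip_width'],s['qpos'])
t=np.pi/4
plan([hang(1,85,[.065,0,.169],t),hang(1,50,[.065,0,.169],t),hang(1,14,[.065,0,.169],t)])
w=shot('wrist','w7.png');np.savez('w7.npz',**{k:w[k] for k in('camera_matrix','R','t')})
print('tip',proj(w,rw([26,74,239])),'root',proj(w,rw([60,74,205])),'eye',proj(w,p+R@[.065,0,.169]))
```

```text
29.5 [0.33140733 0.14741214 0.33992591] [ 0.69309293  0.16531811 -0.70163531] 0.012231159677975416 [0.05783028 0.05777481 2.04766254 0.46959483 0.27982637 0.98960952]
wp0 1/1 rows>=1: -0.00 0.00 0.02 -0.00 -0.01 0.01
wp1 1/1 rows>=1: -0.00 -0.00 0.35 0.00 0.00 0.00
wp2 1/1 rows>=1: 0.00 0.00 0.36 0.00 0.00 0.00
tip [325.49877424 128.76369994] root [324.84700878 124.90714801] eye [323.51729176 130.11335275]
```

View pics/w7.png

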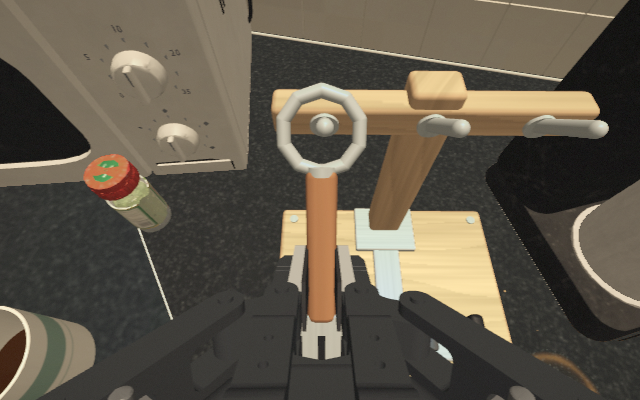

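>>> {"fn": "move_arm", "kwargs": {
  "increments": "1 0 0 0.1 0 0 0; 1 0 0 0.2 0 0 0; 1 0 0 0.3 0 0 0; 1 0 0 0.37 0 0 0; 1 0 0 0.37 0 0 0"
}}

```text
t: 30.18
eef_pos: [0.3569, 0.1542, 0.3132]
eef_rot: [-2.798, -0.334, -1.172]
ft_force: [0.2, 0.3, -0.1]
grip_width: 0.0121
gripper_force: 59.2
```

Run:
```python
from h import *
p,R,s=pose();print(s['t'],p,R[:,2],s['grip_width'],s['qpos'],s['ft_force'])
t=np.pi/4
plan([hang(1,50,[.065,0,.169],t),hang(1,14,[.065,0,.169],t)])
w=shot('wrist')
print('tip',proj(w,rw([26,74,239])),'root',proj(w,rw([60,74,205])),'eye',proj(w,p+R@[.065,0,.169]))
```

```text
30.175 [0.35690254 0.15424135 0.31320639] [ 0.69271741  0.16621413 -0.70179445] 0.012137728351627778 [0.074971   0.15634094 2.0378546  0.62072557 0.19703789 0.84368453] [ 0.23636986  0.26261945 -0.12076139]
wp0 1/1 rows>=1: -0.00 0.01 -0.01 -0.00 -0.01 0.01
wp1 1/1 rows>=1: 0.00 0.00 0.36 0.00 0.00 0.00
tip [328.71206449 133.00177263] root [327.19960619 127.29801121] eye [323.55564556 130.17002906]
```

Run:
```python
from h import *
e=[.065,0,.169]
plan([hang(1,46,e,.60),hang(1,14,e,.56)])
```

```text
wp0 1/1 rows>=2: 0.32 0.01 -0.05 -0.00 -0.25 0.01
wp1 1/1 rows>=1: 0.13 0.00 0.29 0.00 -0.05 -0.00
```

>>> {"fn": "move_arm", "kwargs": {
  "increments": "1 0.16 0.01 -0.02 0 -0.13 0; 1 0.32 0.01 -0.05 0 -0.25 0; 1 0.32 0.01 -0.05 0 -0.25 0; 1 0.32 0.01 -0.05 0 -0.25 0"
}}

```text
t: 30.72
eef_pos: [0.3745, 0.1579, 0.3393]
eef_rot: [-2.917, -0.35, -0.9]
ft_force: [-0.1, 0.0, -1.0]
grip_width: 0.0121
gripper_force: 59.2
```

>>> {"fn": "move_arm", "kwargs": {
  "increments": "1 0.05 0 0.1 0 -0.02 0; 1 0.09 0 0.2 0 -0.04 0; 1 0.13 0 0.29 0 -0.05 0; 1 0.13 0 0.29 0 -0.05 0; 1 0.13 0 0.29 0 -0.05 0"
}}

```text
t: 31.35
eef_pos: [0.4015, 0.1642, 0.3233]
eef_rot: [-2.939, -0.352, -0.843]
ft_force: [-0.5, 1.1, 0.6]
grip_width: 0.0122
gripper_force: 59.4
```

Run:
```python
from h import *
p,R,s=pose();print(s['t'],p,R[:,2],s['grip_width'],s['qpos'],s['ft_force'])
plan([hang(1,14,[.065,0,.169],.56)])
w=shot('wrist','w8.png')
print('tip',proj(w,rw([26,74,239])),'root',proj(w,rw([60,74,205])),'eye',proj(w,p+R@[.065,0,.169]))
```

```text
31.35 [0.40148129 0.16422844 0.32329076] [ 0.51555881  0.12313234 -0.84796082] 0.012183027656982854 [0.09960091 0.21539323 1.86165605 0.145315   0.51449021 1.32581794] [-0.47897704  1.10942925  0.63594931]
wp0 1/1 rows>=1: -0.00 0.01 -0.00 -0.00 0.00 0.01
tip [328.64571105 160.36711877] root [327.02446675 121.00206883] eye [323.60918409 130.12582177]
```

View pics/w8.png

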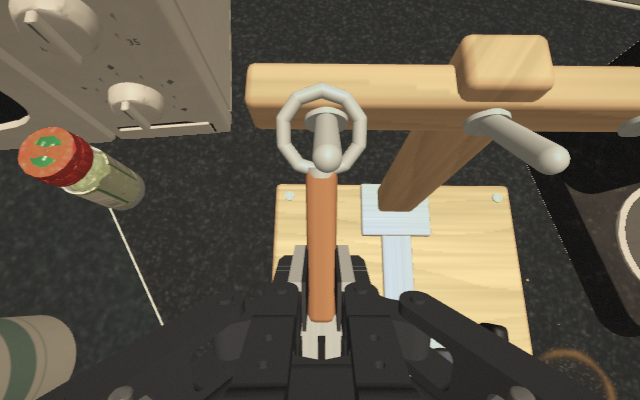

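>>> {"fn": "move_arm", "kwargs": {
  "increments": "0.6 0 0 0 0 0 0; 0.6 0 0 0 0 0 0; 0.6 0 0 0 0 0 0; 0.6 0 0 0 0 0 0; 0.6 0 0 0 0 0 0; 0.6 0 0 -0.3 0 0 0; 0.6 0 0 -0.6 0 0 0; 0.6 0 0 -0.95 0 0 0; 0.6 0 0 -0.95 0 0 0"
}}

```text
t: 32.52
eef_pos: [0.3518, 0.1525, 0.4054]
eef_rot: [-2.938, -0.352, -0.849]
ft_force: [0.8, -1.0, -0.7]
grip_width: 0.0339
gripper_force: 0.0
```

Run:
```python
from h import *
p,R,s=pose();print(s['t'],p,s['qpos'])
w=shot('wrist','w9.png')
print(search_frame(w,'turner')[:2])
plan([([.30,0.0,.24],ori(.1,.2)),([.38,-.2,.23],ori(.03))])
```

```text
32.525 [0.35184172 0.15248006 0.40542033] [0.07850035 0.01191814 1.8217025  0.12042171 0.75441193 1.34656126]
[{'box': [299.4, 107.3, 50.3, 79.2], 'p': 0.9}, {'box': [428.2, 268.4, 27.9, 35.5], 'p': 0.29}]
wp0 1/2 rows>=2: -0.53 0.66 -0.26 -0.03 -0.23 0.08
wp0 2/2 rows>=2: -0.52 0.70 -0.15 -0.03 -0.23 0.08
wp1 1/3 rows>=2: 0.29 0.69 0.08 -0.00 -0.08 0.03
wp1 2/3 rows>=2: 0.31 0.68 0.06 -0.00 -0.08 0.03
wp1 3/3 rows>=2: 0.33 0.68 0.04 -0.00 -0.08 0.03
```

View pics/w9.png

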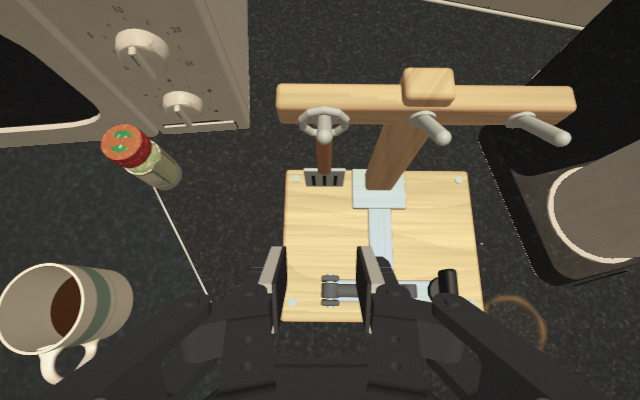

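Run:
```python
from h import *
t=shot('top');w1=dict(np.load('w1.npz'));w7=dict(np.load('w7.npz'))
for z in(0,.03,.2,.25,.3,.35):
    print(z,'top-left corner',ray(t,350,130,z)[:2].round(3),'right/front housing',ray(t,400,150,z)[:2].round(3),'w1 left',ray(w1,482,185,z)[:2].round(3),'w7 left',ray(w7,487,172,z)[:2].round(3))
print('peg3',rw([60,-74,205]))
for pt in((640,0),(560,90)): print(pt,[ray(w7,*pt,z)[:2].round(3) for z in (0,.2,.3,.35)])
im=cv2.imread('pics/top0.png')[60:200,340:470]
cv2.imwrite('pics/c2.png',cv2.resize(im,None,fx=4,fy=4,interpolation=cv2.INTER_CUBIC))
```

```text
0 top-left corner [ 0.71  -0.009] right/front housing [ 0.639 -0.171] w1 left [ 0.504 -0.099] w7 left [ 0.704 -0.003]
0.03 top-left corner [ 0.702 -0.008] right/front housing [ 0.632 -0.165] w1 left [ 0.506 -0.082] w7 left [0.68  0.011]
0.2 top-left corner [0.655 0.003] right/front housing [ 0.596 -0.131] w1 left [0.519 0.015] w7 left [0.542 0.088]
0.25 top-left corner [0.641 0.006] right/front housing [ 0.585 -0.121] w1 left [0.523 0.043] w7 left [0.501 0.111]
0.3 top-left corner [0.628 0.009] right/front housing [ 0.574 -0.111] w1 left [0.527 0.072] w7 left [0.461 0.133]
0.35 top-left corner [0.614 0.013] right/front housing [ 0.563 -0.101] w1 left [0.531 0.1  ] w7 left [0.42  0.156]
peg3 [0.58580783 0.05464993 0.205     ]
(640, 0) [array([ 1.218, -0.313]), array([ 0.779, -0.055]), array([0.559, 0.074]), array([0.449, 0.139])]
(560, 90) [array([ 0.902, -0.123]), array([0.633, 0.033]), array([0.499, 0.111]), array([0.431, 0.149])]
```

View pics/c2.png

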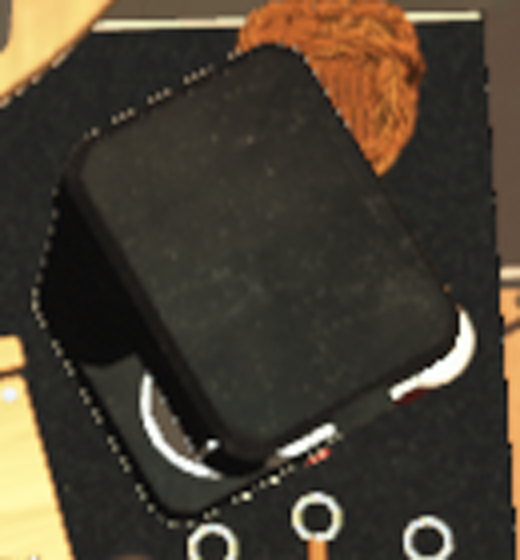

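>>> {"fn": "move_arm", "kwargs": {
  "increments": "0.4 -0.53 0.66 -0.26 -0.03 -0.23 0.08; 0.4 -0.53 0.66 -0.26 -0.03 -0.23 0.08; 0.4 -0.53 0.66 -0.26 -0.03 -0.23 0.08"
}}

```text
t: 33.05
eef_pos: [0.311, 0.0736, 0.397]
eef_rot: [-3.04, -0.254, -0.577]
ft_force: [0.0, 0.5, 0.2]
grip_width: 0.0513
gripper_force: 0.0
```

>>> {"fn": "move_arm", "kwargs": {
  "increments": "0.4 -0.52 0.7 -0.15 -0.03 -0.23 0.08; 0.4 -0.52 0.7 -0.15 -0.03 -0.23 0.08; 0.4 -0.52 0.7 -0.15 -0.03 -0.23 0.08; 0.4 -0.52 0.7 -0.15 -0.03 -0.23 0.08"
}}

```text
t: 33.55
eef_pos: [0.2704, -0.0033, 0.3921]
eef_rot: [-3.111, -0.162, -0.306]
ft_force: [-0.3, -0.2, 0.5]
grip_width: 0.0508
gripper_force: 0.0
```

>>> {"fn": "move_arm", "kwargs": {
  "increments": "0.4 0.29 0.69 0.08 0 -0.08 0.03; 0.4 0.29 0.69 0.08 0 -0.08 0.03; 0.4 0.29 0.69 0.08 0 -0.08 0.03"
}}

```text
t: 33.92
eef_pos: [0.3074, -0.0688, 0.3896]
eef_rot: [-3.121, -0.127, -0.207]
ft_force: [0.4, -0.0, 0.1]
grip_width: 0.0516
gripper_force: 0.0
```

>>> {"fn": "move_arm", "kwargs": {
  "increments": "0.4 0.31 0.68 0.06 0 -0.08 0.03; 0.4 0.31 0.68 0.06 0 -0.08 0.03; 0.4 0.31 0.68 0.06 0 -0.08 0.03"
}}

```text
t: 34.3
eef_pos: [0.3436, -0.1334, 0.3877]
eef_rot: [-3.129, -0.091, -0.11]
ft_force: [0.3, -0.0, 0.1]
grip_width: 0.0511
gripper_force: 0.0
```

>>> {"fn": "move_arm", "kwargs": {
  "increments": "0.4 0.33 0.68 0.04 0 -0.08 0.03; 0.4 0.33 0.68 0.04 0 -0.08 0.03; 0.4 0.33 0.68 0.04 0 -0.08 0.03; 0.4 0.33 0.68 0.04 0 -0.08 0.03"
}}

```text
t: 34.8
eef_pos: [0.3801, -0.1987, 0.386]
eef_rot: [-3.133, -0.055, -0.012]
ft_force: [-0.3, 0.3, -0.6]
grip_width: 0.051
gripper_force: 0.0
```

Run:
```python
from h import *
p,R,s=pose();print(s['t'],p,s['eef_rot'])
w=shot('wrist','w10.png');np.savez('w10.npz',**{k:w[k] for k in('camera_matrix','R','t')})
for n in('turner','skimmer','fork'): print(n,[(np.round(a['box']).tolist(),round(a['p'],2)) for a in search_frame(w,n)[:2]])
print('pred sk eye',proj(w,[.5092,-.2434,.006]),'sk origin',proj(w,[.4443,-.2472,.012]),'fk eye',proj(w,[.487,-.3088,.006]))
```

```text
34.8 [ 0.38005398 -0.1986872   0.38602682] [-3.13283098 -0.05474    -0.01173364]
turner []
skimmer [([351.0, 34.0, 42.0, 154.0], 0.55)]
fork [([411.0, 63.0, 41.0, 152.0], 0.67)]
pred sk eye [374.15851707  55.36747201] sk origin [373.52806971 121.85913586] fk eye [435.69731093  81.17833404]
```

Run:
```python
from h import *
im=cv2.imread('pics/w10.png');w=dict(np.load('w10.npz'))
hsv=cv2.cvtColor(im,cv2.COLOR_BGR2HSV)
m=cv2.inRange(hsv,(5,90,90),(20,255,255))
for nm,(x0,x1) in dict(sk=(345,400),fk=(402,460)).items():
    mm=np.zeros_like(m);mm[50:190,x0:x1]=m[50:190,x0:x1]
    n,l,st,c=cv2.connectedComponentsWithStats(mm);k=1+np.argmax(st[1:,4]);print(nm,st[k],c[k])
g=np.array([.4443,-.2472]);y=.06
plan([([*g,.075],ori(y)),([*g,.0200],ori(y))])
for g,y in ((g,y),(np.array([.422,-.3115]),.043)):
    d=np.array([np.cos(y),np.sin(y)]);print('pred handle ctr',proj(w,[*(g+.011*d),.011]))
```

```text
sk [ 366   74   15   75 1010] [373.13663366 111.10693069]
fk [421  99  20  73 997] [430.12537613 134.83450351]
wp0 1/2 rows>=2: 0.30 0.26 0.78 -0.00 -0.01 -0.02
wp0 2/2 rows>=2: 0.30 0.26 0.78 -0.00 -0.01 -0.02
wp1 1/1 rows>=1: 0.00 0.00 0.55 0.00 0.00 0.00
pred handle ctr [373.61757012 110.96428469]
pred handle ctr [432.39438146 134.98739545]
```

>>> {"fn": "move_arm", "kwargs": {
  "increments": "0.4 0.3 0.26 0.78 0 0 -0.02; 0.4 0.3 0.26 0.78 0 0 -0.02; 0.4 0.3 0.26 0.78 0 0 -0.02"
}}

```text
t: 35.38
eef_pos: [0.4122, -0.2246, 0.3068]
eef_rot: [-3.131, -0.078, -0.008]
ft_force: [0.1, 0.2, 0.0]
grip_width: 0.051
gripper_force: 0.0
```

>>> {"fn": "move_arm", "kwargs": {
  "increments": "0.4 0.3 0.26 0.78 0 -0.01 -0.02; 0.4 0.3 0.26 0.78 0 -0.01 -0.02; 0.4 0.3 0.26 0.78 0 -0.01 -0.02; 0.4 0.3 0.26 0.78 0 -0.01 -0.02"
}}

```text
t: 35.88
eef_pos: [0.4438, -0.2482, 0.2317]
eef_rot: [-3.134, -0.103, -0.002]
ft_force: [0.0, -0.2, -0.7]
grip_width: 0.0507
gripper_force: 0.0
```

```bash
cat >> h.py <<'E'
def handle(w,c):
    """brown handle nearest pixel c -> centre (11 mm ahead of... mid handle), yaw"""
    im=w['frame'][:,:,::-1].copy();m=cv2.inRange(cv2.cvtColor(im,cv2.COLOR_BGR2HSV),(5,90,90),(20,255,255))
    n,l,st,ce=cv2.connectedComponentsWithStats(m)
    k=min((i for i in range(1,n) if st[i,4]>400),key=lambda i:np.hypot(*(ce[i]-c)))
    pts=np.argwhere(l==k)[:,::-1].astype(float)
    X=np.array([ray(w,u,v,.011)[:2] for u,v in pts]);mu=X.mean(0);d=np.linalg.svd(X-mu)[2][0] if len(X)<3000 else np.linalg.eigh(np.cov(X.T))[1][:,1]
    d=d*np.sign(d[0]);yaw=np.arctan2(d[1],d[0]);s=(X-mu)@d
    mid=mu+d*(s.max()+s.min())/2
    print('px',ce[k],'mid',mid,'len',np.ptp(s),'yaw',yaw,'grip',mid-.011*d);return mid-.011*d,yaw
E
python3 - <<'E'
from h import *
w=shot('wrist');g,y=handle(w,proj(w,[.455,-.2465,.011]))
p,R,s=pose();print(p,np.arctan2(R[1,0],R[0,0]))
plan([([.4443,-.2472,.0200],ori(.06))])
handle(w,proj(w,[.433,-.311,.011]))
E
```

```text
px [323.76043778 209.02067288] mid [ 0.45474059 -0.24667481] len 0.0744752489072855 yaw 0.06175642976284125 grip [ 0.44376156 -0.2473537 ]
[ 0.44377456 -0.24820522  0.23170635] 0.06541567333929126
wp0 1/1 rows>=1: 0.00 -0.01 0.57 -0.01 -0.00 0.01
px [418.11317568 234.65033784] mid [ 0.43841088 -0.3089835 ] len 0.06353799572021855 yaw 0.09549959310460414 grip [ 0.42746101 -0.3100324 ]
```

>>> {"fn": "move_arm", "kwargs": {
  "increments": "0.5 0 -0.01 0.4 0 0 0; 0.5 0 -0.01 0.56 0 0 0; 0.5 0 -0.01 0.56 0 0 0; 1 0 -0.01 0.56 0 0 0; 1 0 -0.01 0.56 0 0 0; 1 0 -0.01 0.56 0 0 0; 1 0 -0.01 0.56 0 0 0; 1 0 -0.01 0.56 0 0 0; 1 0 -0.01 0.56 0 0 0; 1 0 -0.01 0.56 0 0 0",
  "force": 60
}}

```text
t: 37.17
eef_pos: [0.444, -0.2472, 0.1755]
eef_rot: [-3.134, -0.102, -0.002]
ft_force: [0.2, 0.8, 7.7]
grip_width: 0.0118
gripper_force: 59.4
```

>>> {"fn": "move_arm", "kwargs": {
  "increments": "1 0 0 -0.6 0 0 0; 1 0 0 -0.95 0 0 0; 1 0 0 -0.95 0 0 0; 1 0 0 -0.95 0 0 0"
}}

```text
t: 37.67
eef_pos: [0.4437, -0.2475, 0.2686]
eef_rot: [-3.132, -0.102, 0.001]
ft_force: [0.5, 0.2, -1.5]
grip_width: 0.0122
gripper_force: 59.0
```

Run:
```python
from h import *
p,R,s=pose();print(s['t'],p,s['grip_width'],s['gripper_force'])
e=[.065,0,.169]
a=hang(2,85,e,.6)
plan([(np.array([.36,-.1,.27]),ori(.08,.3)),(np.array([.36,.0,.27]),ori(.15,.4)),a]);print(a[0]-.155*a[1][:,2])
```

```text
37.675 [ 0.44365594 -0.2475307   0.26857608] 0.012190957652935071 59.01601552963257
wp0 1/3 rows>=2: -0.40 -0.51 -0.49 -0.00 0.13 -0.01
wp0 2/3 rows>=2: -0.34 -0.51 -0.53 -0.00 0.13 -0.01
wp0 3/3 rows>=2: -0.29 -0.51 -0.56 -0.00 0.13 -0.01
wp1 1/1 rows>=2: -0.08 -0.95 0.03 0.03 0.13 -0.08
wp2 1/2 rows>=1: 0.27 -0.39 0.36 0.02 0.13 -0.04
wp2 2/2 rows>=1: 0.24 -0.37 0.39 0.02 0.13 -0.04
[0.36526363 0.0789479  0.36788346]
```

>>> {"fn": "move_arm", "kwargs": {
  "increments": "1 -0.4 -0.51 -0.49 0 0.13 -0.01; 1 -0.4 -0.51 -0.49 0 0.13 -0.01; 1 -0.4 -0.51 -0.49 0 0.13 -0.01"
}}

```text
t: 38.05
eef_pos: [0.4004, -0.1994, 0.3181]
eef_rot: [-3.124, -0.114, -0.158]
ft_force: [0.3, -0.6, -0.4]
grip_width: 0.0118
gripper_force: 59.1
```

>>> {"fn": "move_arm", "kwargs": {
  "increments": "1 -0.34 -0.51 -0.53 0 0.13 -0.01; 1 -0.34 -0.51 -0.53 0 0.13 -0.01; 1 -0.34 -0.51 -0.53 0 0.13 -0.01"
}}

```text
t: 38.42
eef_pos: [0.3581, -0.1524, 0.3676]
eef_rot: [-3.109, -0.125, -0.318]
ft_force: [1.0, -0.7, -1.0]
grip_width: 0.0123
gripper_force: 59.1
```

>>> {"fn": "move_arm", "kwargs": {
  "increments": "1 -0.29 -0.51 -0.56 0 0.13 -0.01; 1 -0.29 -0.51 -0.56 0 0.13 -0.01; 1 -0.29 -0.51 -0.56 0 0.13 -0.01"
}}

```text
t: 38.8
eef_pos: [0.3146, -0.1054, 0.4169]
eef_rot: [-3.085, -0.135, -0.476]
ft_force: [1.2, 0.5, 0.4]
grip_width: 0.0122
gripper_force: 59.1
```

>>> {"fn": "move_arm", "kwargs": {
  "increments": "1 -0.08 -0.95 0.03 0.03 0.13 -0.08; 1 -0.08 -0.95 0.03 0.03 0.13 -0.08; 1 -0.08 -0.95 0.03 0.03 0.13 -0.08"
}}

```text
t: 39.17
eef_pos: [0.2997, -0.0102, 0.4112]
eef_rot: [-3.032, -0.239, -0.624]
ft_force: [0.2, -0.2, -0.5]
grip_width: 0.012
gripper_force: 59.2
```

>>> {"fn": "move_arm", "kwargs": {
  "increments": "1 0.27 -0.39 0.36 0.02 0.13 -0.04; 1 0.27 -0.39 0.36 0.02 0.13 -0.04; 1 0.27 -0.39 0.36 0.02 0.13 -0.04; 1 0.27 -0.39 0.36 0.02 0.13 -0.04"
}}

```text
t: 39.67
eef_pos: [0.332, 0.0326, 0.3902]
eef_rot: [-2.978, -0.28, -0.777]
ft_force: [-0.4, 0.4, -1.0]
grip_width: 0.0121
gripper_force: 59.2
```

Run:
```python
from h import *
p,R,s=pose();print(s['t'],p,R[:,2],s['grip_width'],s['qpos'])
e=[.065,0,.169]
plan([hang(2,80,e,.6)])
```

```text
39.675 [0.33204035 0.03263426 0.3902102 ] [ 0.47949697  0.09469025 -0.87241986] 0.012103915475549563 [-0.32862819 -0.06771003  1.93955828  0.33250619  0.84606565  0.88691512]
wp0 1/1 rows>=2: 0.26 -0.39 0.45 0.02 0.11 -0.05
```

>>> {"fn": "move_arm", "kwargs": {
  "increments": "1 0.26 -0.39 0.45 0.02 0.11 -0.05; 1 0.26 -0.39 0.45 0.02 0.11 -0.05; 1 0.26 -0.39 0.45 0.02 0.11 -0.05; 1 0.26 -0.39 0.45 0.02 0.11 -0.05; 1 0.26 -0.39 0.45 0.02 0.11 -0.05"
}}

```text
t: 40.3
eef_pos: [0.3679, 0.0799, 0.3643]
eef_rot: [-2.922, -0.34, -0.902]
ft_force: [0.2, -0.3, -1.3]
grip_width: 0.0122
gripper_force: 59.2
```

Run:
```python
from h import *
p,R,s=pose();print(s['t'],p,R[:,2],s['grip_width'],s['qpos'])
e=[.065,0,.169]
w=shot('wrist')
# eye in image: bright steel pixels in region, hole centre
im=cv2.cvtColor(w['frame'],cv2.COLOR_RGB2GRAY)
c=proj(w,p+R@e);print('eye pred',c,'tip',proj(w,rw([26,0,239])),'root',proj(w,rw([60,0,205])))
print(search_frame(w,'skimmer')[:1])
x0,y0=int(c[0])-90,max(0,int(c[1])-75)
cv2.imwrite('pics/w11.png',cv2.resize(w['frame'][y0:y0+150,x0:x0+180,::-1],None,fx=4,fy=4,interpolation=cv2.INTER_CUBIC));print(x0,y0)
plan([hang(2,48,e,.6),hang(2,14,e,.56)])
```

```text
40.3 [0.36791965 0.07994412 0.36426844] [ 0.54907347  0.12573461 -0.82626214] 0.012188829345071633 [-0.15269339  0.04761641  1.92798411  0.35925289  0.63231692  0.95328551]
eye pred [323.58766138 130.19575875] tip [323.11044077 112.42512757] root [322.60581732  97.10435848]
[{'box': [277.5, 79.8, 88.1, 281.5], 'p': 0.67}]
233 55
wp0 1/1 rows>=1: 0.07 0.01 0.32 0.00 0.00 0.00
wp1 1/1 rows>=1: 0.13 0.00 0.31 0.00 -0.05 -0.00
```

View pics/w11.png

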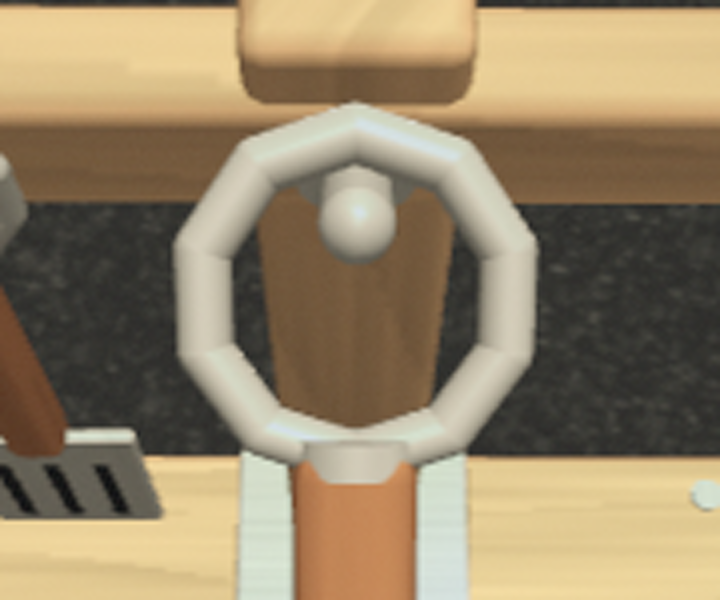

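>>> {"fn": "move_arm", "kwargs": {
  "increments": "1 0.03 0 0.16 0 0 0; 1 0.07 0 0.32 0 0 0; 1 0.07 0 0.32 0 0 0; 1 0.07 0 0.32 0 0 0"
}}

```text
t: 40.9
eef_pos: [0.391, 0.086, 0.3416]
eef_rot: [-2.922, -0.342, -0.901]
ft_force: [-0.6, -0.7, -0.7]
grip_width: 0.0119
gripper_force: 59.2
```

>>> {"fn": "move_arm", "kwargs": {
  "increments": "1 0.05 0 0.1 0 -0.02 0; 1 0.09 0 0.2 0 -0.04 0; 1 0.13 0 0.31 0 -0.05 0; 1 0.13 0 0.31 0 -0.05 0; 1 0.13 0 0.31 0 -0.05 0"
}}

```text
t: 41.52
eef_pos: [0.4183, 0.0926, 0.3215]
eef_rot: [-2.944, -0.345, -0.836]
ft_force: [-7.2, -3.5, -2.2]
grip_width: 0.0121
gripper_force: 59.9
```

Run:
```python
from h import *
p,R,s=pose();print(s['t'],s['grip_width'],s['qpos'],s['ft_force'])
e=[.065,0,.169];plan([hang(2,14,e,.56)])
```

```text
41.525 0.012076060557181495 [-0.094154    0.20880488  1.87713712  0.32566888  0.55002876  1.00861742] [-7.16198707 -3.48796694 -2.16093685]
wp0 1/1 rows>=1: 0.01 0.01 -0.02 0.00 0.01 0.00
```

>>> {"fn": "move_arm", "kwargs": {
  "increments": "1 -0.02 0 -0.05 0 0 0; 1 -0.02 0 -0.05 0 0 0; 0.6 -0.02 0 -0.05 0 0 0; 0.6 -0.02 0 -0.05 0 0 0; 0.6 -0.02 0 -0.05 0 0 0; 0.6 -0.02 0 -0.05 0 0 0; 0.6 -0.02 0 -0.35 0 0 0; 0.6 -0.02 0 -0.65 0 0 0; 0.6 -0.02 0 -0.95 0 0 0; 0.6 -0.02 0 -0.95 0 0 0"
}}

```text
t: 42.78
eef_pos: [0.3675, 0.0808, 0.4038]
eef_rot: [-2.942, -0.345, -0.85]
ft_force: [0.9, 0.9, -0.4]
grip_width: 0.0345
gripper_force: 0.0
```

Run:
```python
from h import *
p,R,s=pose();print(s['t'],p,s['qpos'])
w=shot('wrist')
for n in('turner','skimmer','lever','nut'): print(n,[(np.round(a['box']).tolist(),round(a['p'],2)) for a in search_frame(w,n)[:2]])
for k,y in((1,74),(2,0)): print(k,'eye',proj(w,rw([56,y,201])),'bottom',proj(w,rw([56,y,201-130])))
t=shot('top')
for n in('turner','skimmer','fork'): print(n,[(np.round(a['box']).tolist(),round(a['p'],2)) for a in search_frame(t,n)[:2]])
plan([([.30,0.0,.24],ori(.1,.2)),([.38,-.24,.23],ori(.04))])
```

```text
42.775 [0.36753443 0.08079132 0.40379542] [-0.14706312 -0.0018851   1.84074626  0.27552888  0.79140202  1.04734644]
turner [([198.0, 104.0, 82.0, 80.0], 0.61)]
skimmer [([297.0, 104.0, 52.0, 83.0], 0.79), ([172.0, 63.0, 304.0, 260.0], 0.48)]
lever [([285.0, 282.0, 62.0, 18.0], 0.92)]
nut [([298.0, 103.0, 52.0, 84.0], 0.74)]
1 eye [226.36439019 122.24657271] bottom [258.42399618 179.83720163]
2 eye [323.57303602 122.5795849 ] bottom [322.37092039 180.02822298]
turner [([275.0, 170.0, 21.0, 12.0], 0.58)]
skimmer [([301.0, 161.0, 14.0, 15.0], 0.63)]
fork [([444.0, 198.0, 10.0, 31.0], 0.58)]
wp0 1/2 rows>=2: -0.52 0.29 -0.26 -0.03 -0.23 0.08
wp0 2/2 rows>=2: -0.54 0.33 -0.16 -0.03 -0.23 0.08
wp1 1/3 rows>=2: 0.28 0.82 0.08 -0.00 -0.08 0.03
wp1 2/3 rows>=2: 0.30 0.82 0.06 -0.00 -0.08 0.03
wp1 3/3 rows>=2: 0.32 0.81 0.04 -0.00 -0.08 0.03
```

Skimmer hangs like the turner (box 297–349 × 104–187 around the predicted eye/bottom). Now the fork.

>>> {"fn": "move_arm", "kwargs": {
  "increments": "0.4 -0.52 0.29 -0.26 -0.03 -0.23 0.08; 0.4 -0.52 0.29 -0.26 -0.03 -0.23 0.08; 0.4 -0.52 0.29 -0.26 -0.03 -0.23 0.08"
}}

```text
t: 43.6
eef_pos: [0.3187, 0.0391, 0.3972]
eef_rot: [-3.041, -0.251, -0.583]
ft_force: [0.4, -0.1, -0.2]
grip_width: 0.0514
gripper_force: 0.0
```

>>> {"fn": "move_arm", "kwargs": {
  "increments": "0.4 -0.54 0.33 -0.16 -0.03 -0.23 0.08; 0.4 -0.54 0.33 -0.16 -0.03 -0.23 0.08; 0.4 -0.54 0.33 -0.16 -0.03 -0.23 0.08"
}}

```text
t: 43.98
eef_pos: [0.2692, -0.0025, 0.3921]
eef_rot: [-3.113, -0.155, -0.311]
ft_force: [1.2, -0.1, -0.7]
grip_width: 0.0511
gripper_force: 0.0
```

>>> {"fn": "move_arm", "kwargs": {
  "increments": "0.4 0.28 0.82 0.08 0 -0.08 0.03; 0.4 0.28 0.82 0.08 0 -0.08 0.03; 0.4 0.28 0.82 0.08 0 -0.08 0.03"
}}

```text
t: 44.35
eef_pos: [0.307, -0.0817, 0.3893]
eef_rot: [-3.123, -0.119, -0.21]
ft_force: [-0.1, -0.5, -0.3]
grip_width: 0.0514
gripper_force: 0.0
```

>>> {"fn": "move_arm", "kwargs": {
  "increments": "0.4 0.3 0.82 0.06 0 -0.08 0.03; 0.4 0.3 0.82 0.06 0 -0.08 0.03; 0.4 0.3 0.82 0.06 0 -0.08 0.03"
}}

```text
t: 44.72
eef_pos: [0.343, -0.1604, 0.387]
eef_rot: [-3.13, -0.083, -0.111]
ft_force: [0.4, 1.4, -0.2]
grip_width: 0.0512
gripper_force: 0.0
```

>>> {"fn": "move_arm", "kwargs": {
  "increments": "0.4 0.32 0.81 0.04 0 -0.08 0.03; 0.4 0.32 0.81 0.04 0 -0.08 0.03; 0.4 0.32 0.81 0.04 0 -0.08 0.03; 0.4 0.32 0.81 0.04 0 -0.08 0.03"
}}

```text
t: 45.22
eef_pos: [0.3783, -0.238, 0.3853]
eef_rot: [-3.134, -0.048, -0.012]
ft_force: [1.2, 0.5, -1.0]
grip_width: 0.0513
gripper_force: 0.0
```

Run:
```python
from h import *
p,R,s=pose();print(s['t'],p)
w=shot('wrist');print(proj(w,[.433,-.311,.011]))
g,y=handle(w,proj(w,[.433,-.311,.011]))
print([(np.round(a['box']).tolist(),round(a['p'],2)) for a in search_frame(w,'fork')[:2]],'eye',proj(w,[*(g+.065*np.array([np.cos(y),np.sin(y)])),.006]))
plan([([*g,.075],ori(y))])
```

```text
45.225 [ 0.37826917 -0.23795136  0.3852687 ]
[395.28348264 131.63145737]
px [393.30439224 131.56690501] mid [ 0.43193774 -0.30893269] len 0.07367802987958907 yaw 0.03237804037714811 grip [ 0.4209435  -0.30928879]
[([377.0, 59.0, 37.0, 151.0], 0.96)] eye [395.50833072  78.60264471]
wp0 1/2 rows>=2: 0.20 0.37 0.78 -0.00 -0.01 -0.00
wp0 2/2 rows>=2: 0.20 0.36 0.78 -0.00 -0.01 -0.00
```

>>> {"fn": "move_arm", "kwargs": {
  "increments": "0.4 0.2 0.37 0.78 0 0 0; 0.4 0.2 0.37 0.78 0 0 0; 0.4 0.2 0.37 0.78 0 0 0"
}}

```text
t: 45.7
eef_pos: [0.4001, -0.2753, 0.3062]
eef_rot: [-3.132, -0.045, -0.009]
ft_force: [0.0, -0.0, 0.9]
grip_width: 0.0507
gripper_force: 0.0
```

>>> {"fn": "move_arm", "kwargs": {
  "increments": "0.4 0.2 0.36 0.78 0 -0.01 0; 0.4 0.2 0.36 0.78 0 -0.01 0; 0.4 0.2 0.36 0.78 0 -0.01 0; 0.4 0.2 0.36 0.78 0 -0.01 0"
}}

```text
t: 46.2
eef_pos: [0.4218, -0.3101, 0.2309]
eef_rot: [-3.136, -0.046, -0.002]
ft_force: [1.3, 0.7, 0.5]
grip_width: 0.0511
gripper_force: 0.0
```

Run:
```python
from h import *
p,R,s=pose();print(p,np.arctan2(R[1,0],R[0,0]))
w=shot('wrist');g,y=handle(w,proj(w,[.432,-.309,.011]))
print([(np.round(a['box']).tolist(),round(a['p'],2)) for a in search_frame(w,'fork')[:1]],'eye',proj(w,[*(g+.065*np.array([np.cos(y),np.sin(y)])),.006]))
plan([([*g,.0200],ori(y))])
```

```text
[ 0.42175577 -0.31006585  0.23093835] 0.0291215843055337
px [324.63548776 209.6571658 ] mid [ 0.43231798 -0.30976633] len 0.07427732088565234 yaw 0.0305298104438392 grip [ 0.42132311 -0.31010211]
[] eye [324.79175597 124.52230305]
wp0 1/1 rows>=1: -0.00 0.00 0.56 -0.01 -0.00 -0.00
```

>>> {"fn": "move_arm", "kwargs": {
  "increments": "0.5 0 0 0.4 0 0 0; 0.5 0 0 0.56 0 0 0; 0.5 0 0 0.56 0 0 0; 1 0 0 0.56 0 0 0; 1 0 0 0.56 0 0 0; 1 0 0 0.56 0 0 0; 1 0 0 0.56 0 0 0; 1 0 0 0.56 0 0 0; 1 0 0 0.56 0 0 0; 1 0 0 0.56 0 0 0",
  "force": 60
}}

```text
t: 47.55
eef_pos: [0.4219, -0.3104, 0.1743]
eef_rot: [-3.136, -0.045, -0.002]
ft_force: [-0.8, 0.5, 6.1]
grip_width: 0.012
gripper_force: 59.4
```

>>> {"fn": "move_arm", "kwargs": {
  "increments": "1 0 0 -0.6 0 0 0; 1 0 0 -0.95 0 0 0; 1 0 0 -0.95 0 0 0; 1 0 0 -0.95 0 0 0"
}}

```text
t: 48.05
eef_pos: [0.4215, -0.3106, 0.2676]
eef_rot: [-3.134, -0.045, 0.001]
ft_force: [-0.0, -0.5, -0.9]
grip_width: 0.0123
gripper_force: 58.9
```

Run:
```python
from h import *
p,R,s=pose();print(s['t'],p,s['grip_width'],s['gripper_force'])
e=[.065,0,.169]
a=hang(3,80,e,.6)
plan([(np.array([.36,-.1,.27]),ori(.08,.3)),(np.array([.37,-.03,.27]),ori(.15,.45)),a]);print(a[0]-.155*a[1][:,2])
```

```text
48.05 [ 0.42153422 -0.31064535  0.26757071] 0.01227352359063424 58.91059756278992
wp0 1/3 rows>=2: -0.34 -0.70 -0.50 0.00 0.13 -0.02
wp0 2/3 rows>=2: -0.27 -0.71 -0.53 0.00 0.13 -0.02
wp0 3/3 rows>=2: -0.21 -0.71 -0.55 0.00 0.13 -0.02
wp1 1/1 rows>=2: -0.08 -0.64 0.06 0.03 0.19 -0.08
wp2 1/2 rows>=1: 0.30 -0.17 0.40 0.03 0.10 -0.04
wp2 2/2 rows>=1: 0.28 -0.16 0.42 0.03 0.10 -0.04
[0.38559774 0.0077087  0.36434796]
```

>>> {"fn": "move_arm", "kwargs": {
  "increments": "1 -0.34 -0.7 -0.5 0 0.13 -0.02; 1 -0.34 -0.7 -0.5 0 0.13 -0.02; 1 -0.34 -0.7 -0.5 0 0.13 -0.02"
}}

```text
t: 48.42
eef_pos: [0.3854, -0.2413, 0.3185]
eef_rot: [-3.128, -0.07, -0.159]
ft_force: [0.1, -0.6, -0.1]
grip_width: 0.0121
gripper_force: 59.0
```

>>> {"fn": "move_arm", "kwargs": {
  "increments": "1 -0.27 -0.71 -0.53 0 0.13 -0.02; 1 -0.27 -0.71 -0.53 0 0.13 -0.02; 1 -0.27 -0.71 -0.53 0 0.13 -0.02"
}}

```text
t: 48.8
eef_pos: [0.3505, -0.1729, 0.3688]
eef_rot: [-3.115, -0.094, -0.32]
ft_force: [1.1, -0.5, -1.2]
grip_width: 0.012
gripper_force: 59.0
```

>>> {"fn": "move_arm", "kwargs": {
  "increments": "1 -0.21 -0.71 -0.55 0 0.13 -0.02; 1 -0.21 -0.71 -0.55 0 0.13 -0.02; 1 -0.21 -0.71 -0.55 0 0.13 -0.02"
}}

```text
t: 49.18
eef_pos: [0.315, -0.1046, 0.4187]
eef_rot: [-3.093, -0.117, -0.478]
ft_force: [0.1, -0.1, -1.7]
grip_width: 0.0122
gripper_force: 59.0
```

>>> {"fn": "move_arm", "kwargs": {
  "increments": "1 -0.08 -0.64 0.06 0.03 0.19 -0.08; 1 -0.08 -0.64 0.06 0.03 0.19 -0.08; 1 -0.08 -0.64 0.06 0.03 0.19 -0.08"
}}

```text
t: 49.55
eef_pos: [0.305, -0.042, 0.4099]
eef_rot: [-3.024, -0.215, -0.699]
ft_force: [0.3, 0.4, -1.2]
grip_width: 0.0121
gripper_force: 59.1
```

>>> {"fn": "move_arm", "kwargs": {
  "increments": "1 0.3 -0.17 0.4 0.03 0.1 -0.04; 1 0.3 -0.17 0.4 0.03 0.1 -0.04; 1 0.3 -0.17 0.4 0.03 0.1 -0.04; 1 0.3 -0.17 0.4 0.03 0.1 -0.04"
}}

```text
t: 50.05
eef_pos: [0.3456, -0.0186, 0.3881]
eef_rot: [-2.971, -0.266, -0.813]
ft_force: [-0.1, -0.0, -0.4]
grip_width: 0.0116
gripper_force: 59.1
```

Run:
```python
from h import *
p,R,s=pose();print(s['t'],p,R[:,2],s['grip_width'],s['qpos'])
plan([hang(3,80,[.065,0,.169],.6)])
```

```text
50.05 [ 0.3456111  -0.01861326  0.38806007] [ 0.50061987  0.0932891  -0.86062587] 0.01163893645814222 [-0.48289684 -0.03857249  1.92352741  0.42570703  0.86790734  0.69585179]
wp0 1/1 rows>=1: 0.26 -0.19 0.43 0.03 0.08 -0.06
```

>>> {"fn": "move_arm", "kwargs": {
  "increments": "1 0.26 -0.19 0.43 0.03 0.08 -0.06; 1 0.26 -0.19 0.43 0.03 0.08 -0.06; 1 0.26 -0.19 0.43 0.03 0.08 -0.06; 1 0.26 -0.19 0.43 0.03 0.08 -0.06; 1 0.26 -0.19 0.43 0.03 0.08 -0.06"
}}

```text
t: 50.68
eef_pos: [0.3854, 0.0086, 0.3646]
eef_rot: [-2.921, -0.342, -0.901]
ft_force: [0.1, -0.1, -0.6]
grip_width: 0.0127
gripper_force: 59.1
```

Run:
```python
from h import *
p,R,s=pose();print(s['t'],p,s['grip_width'],s['qpos'])
e=np.array([.065,0,.169]);w=shot('wrist')
print('eye',proj(w,p+R@e),'tip',proj(w,rw([26,-74,239])),'hand end',proj(w,p+R@[.050,0,.165]),'low',proj(w,p+R@[-.028,0,.165]))
f=w['frame'][:,:,::-1].copy();m=cv2.inRange(cv2.cvtColor(f,cv2.COLOR_BGR2HSV),(5,90,90),(20,255,255))
m[:,:270]=0;m[:,375:]=0;m[:150]=0;n,l,st,ce=cv2.connectedComponentsWithStats(m);k=1+np.argmax(st[1:,4]);print(st[k],ce[k])
# ring: compare with skimmer reference crop
print([(np.round(a['box']).tolist(),round(a['p'],2)) for a in search_frame(w,'fork')[:2]])
ref=cv2.imread('pics/w11.png');ref=cv2.resize(ref,(180,150),interpolation=cv2.INTER_AREA)
g=cv2.cvtColor(f,cv2.COLOR_BGR2GRAY)
# hole profile: steel pixels (bright, low saturation) along row of eye centre & column
hsv=cv2.cvtColor(f,cv2.COLOR_BGR2HSV);steel=(hsv[...,1]<60)&(hsv[...,2]>130)
c=proj(w,p+R@e).astype(int);print('row',np.where(steel[c[1],c[0]-60:c[0]+60])[0]+c[0]-60);print('col',np.where(steel[c[1]-60:c[1]+60,c[0]])[0]+c[1]-60)
plan([hang(3,48,e,.6),hang(3,19,e,.56)])
```

```text
50.675 [0.38537599 0.00858947 0.36457627] 0.012669458889660968 [-0.35997828  0.06641859  1.90599157  0.49600437  0.71660205  0.67491714]
eye [323.52157144 130.15623631] tip [324.99120765 113.78161815] hand end [323.51830644 166.71885364] low [323.25638947 321.64077535]
[ 305  171   34  151 4309] [321.28359248 243.88512416]
[([278.0, 81.0, 88.0, 276.0], 0.65)]
row [278 279 280 281 282 283 284 285 286 287 288 289 290 354 355 356 357 358
 359 360 361 362 363 364 365 366 367]
col [ 81  82  83  84  85  86  87  88  89  90  91  92  93  97  98  99 100 101
 102 103 104 105 106 107 108 109 110 111 112 113 114 115 116 117 118 119
 163 164 165 166 167 168 169 170 171 172 173 174 175 176]
wp0 1/1 rows>=1: 0.06 0.01 0.31 0.00 0.00 0.00
wp1 1/1 rows>=1: 0.12 -0.00 0.26 0.00 -0.05 -0.00
```

>>> {"fn": "move_arm", "kwargs": {
  "increments": "1 0.03 0.01 0.16 0 0 0; 1 0.06 0.02 0.31 0 0 0; 1 0.06 0.02 0.31 0 0 0; 1 0.06 0.02 0.31 0 0 0"
}}

```text
t: 51.28
eef_pos: [0.4079, 0.0122, 0.3419]
eef_rot: [-2.92, -0.343, -0.899]
ft_force: [0.4, -0.1, -0.9]
grip_width: 0.0121
gripper_force: 59.2
```

>>> {"fn": "move_arm", "kwargs": {
  "increments": "1 0.04 0 0.1 0 -0.02 0; 1 0.08 0 0.18 0 -0.04 0; 1 0.12 0 0.26 0 -0.05 0; 1 0.12 0 0.26 0 -0.05 0; 1 0.12 0 0.26 0 -0.05 0"
}}

```text
t: 51.9
eef_pos: [0.4318, 0.0179, 0.327]
eef_rot: [-2.941, -0.346, -0.842]
ft_force: [-0.8, 0.2, 0.6]
grip_width: 0.0121
gripper_force: 59.2
```

Run:
```python
from h import *
p,R,s=pose();print(s['t'],s['grip_width'],s['qpos'],s['ft_force'])
e=[.065,0,.169];plan([hang(3,19,e,.56)])
```

```text
51.9 0.012090029597284844 [-0.28742105  0.20755098  1.85839153  0.46088254  0.63063166  0.73566732] [-0.77558864  0.2425502   0.64790344]
wp0 1/1 rows>=1: 0.00 -0.01 -0.00 -0.00 0.00 0.00
```

>>> {"fn": "move_arm", "kwargs": {
  "increments": "0.6 0 0 0 0 0 0; 0.6 0 0 0 0 0 0; 0.6 0 0 0 0 0 0; 0.6 0 0 0 0 0 0; 0.6 0 0 0 0 0 0; 0.6 0 0 -0.3 0 0 0; 0.6 0 0 -0.6 0 0 0; 0.6 0 0 -0.95 0 0 0; 0.6 0 0 -0.95 0 0 0; 0.6 0 0 -0.95 0 0 0"
}}

```text
t: 53.15
eef_pos: [0.383, 0.0063, 0.407]
eef_rot: [-2.941, -0.345, -0.841]
ft_force: [-0.6, 0.8, -0.5]
grip_width: 0.034
gripper_force: 0.0
```

Run:
```python
from h import *
p,R,s=pose();print(s['t'],p)
w=shot('wrist')
for n in('turner','skimmer','fork','lever','nut','rack'): print(n,[(np.round(a['box']).tolist(),round(a['p'],2)) for a in search_frame(w,n)[:3]])
for k,y in((1,74),(2,0),(3,-74)): print(k,'eye',proj(w,rw([56,y,201])),'bottom',proj(w,rw([56,y,201-138])))
print('lever closed box',[proj(w,rw(X)) for X in((-66,65,55),(-66,-23,74))],'nut',proj(w,rw([-66,-65,70])))
for n,c in(('top','top'),('scene','scene')):
    t=shot(c);print(n,[(k,[(np.round(a['box']).tolist(),round(a['p'],2)) for a in search_frame(t,k)[:2]]) for k in('turner','skimmer','fork','lever')],'closed lever',proj(t,rw([-66,65,55])),proj(t,rw([-66,-23,74])))
    print([proj(t,rw([56,y,z])).round() for y in(74,0,-74) for z in (205,65)])
```

```text
53.15 [0.38304946 0.00633258 0.40696092]
turner [([101.0, 103.0, 118.0, 76.0], 0.68)]
skimmer [([197.0, 101.0, 81.0, 86.0], 0.91), ([299.0, 103.0, 46.0, 84.0], 0.23)]
fork [([298.0, 103.0, 49.0, 83.0], 0.67)]
lever [([185.0, 279.0, 60.0, 14.0], 0.6)]
nut [([300.0, 262.0, 29.0, 55.0], 0.66)]
rack [([70.0, 61.0, 300.0, 256.0], 0.78)]
1 eye [130.3035682  120.15594253] bottom [197.68505785 179.73423998]
2 eye [226.19480572 120.41893877] bottom [259.73514546 179.91850102]
3 eye [322.15634365 120.68212781] bottom [321.81465808 180.10284943]
lever closed box [array([196.98346041, 285.5282792 ]), array([273.32148711, 285.62214872])] nut [313.11322952 285.7923069 ]
top [('turner', []), ('skimmer', [([302.0, 163.0, 8.0, 14.0], 0.45), ([194.0, 231.0, 36.0, 40.0], 0.19)]), ('fork', [([267.0, 144.0, 88.0, 89.0], 0.31)]), ('lever', [([294.0, 207.0, 35.0, 14.0], 0.52)])] closed lever [298.50060751 215.46075473] [326.11994374 207.77473242]
[array([279., 170.]), array([286., 178.]), array([306., 163.]), array([309., 172.]), array([332., 156.]), array([332., 166.])]
scene [('turner', [([339.0, 152.0, 4.0, 32.0], 0.49)]), ('skimmer', [([305.0, 190.0, 11.0, 17.0], 0.74)]), ('fork', []), ('lever', [([305.0, 186.0, 14.0, 20.0], 0.58)])] closed lever [309.76762573 189.92463375] [316.78913864 203.4077631 ]
[array([342., 152.]), array([340., 180.]), array([349., 166.]), array([347., 193.]), array([356., 180.]), array([354., 208.])]
```

```bash
python3 -c "
from bench import *
print(finish_job())"
```

```text
the job is handed in; nothing more can be done
None
```

The job is handed in at about 53 s of the 210 s allowed. I reset the clamp first: lever opened, nut pointer turned clockwise to the rib, lever pressed closed again. Then I hung the turner, skimmer and fork on pegs 1, 2 and 3. Only the turner's hang was confirmed by eye; the skimmer, fork and lever were checked from detections and contact force, and no verdict came back.

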